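# Load the power-brick caddy and set its cheek

### The job

Pack the caddy for the back of the television: wind its sliding cheek right back to the wide stop, stand every black power brick upright and side by side in a row between the two cheeks, broad sides facing the cheeks, then wind the cheek in with the knob until its pointer is on the mark that has as many dots as there are bricks. The gear has play, so always come up to the mark by turning clockwise (closing); if you go past, back off well wide of it and come up again. Last, snap the folding wire back rest up behind the bricks, and leave the other things on the bench where they are.

Things in the scene. Friction and masses are not known exactly. Their poses are not given: they have to be found in the camera images.
- caddy: Caddy fixed to the bench; origin on the bench under the brick row; x points from knob side to back rest, y along the row to the sliding cheek. Flat deck, top 8 mm up, x -125 to 45, y -108 to 108 mm. Cheeks 12 mm thick, x -25 to 25, tops 48 mm up; the fixed one's inner face at y -85 mm. Gear beam in front, x -125 to -85, top 26 mm up. Bricks belong upright at x 0 within 12 mm, their x along it.
- cheek (a joint): Travel of the sliding cheek (m): 0 at the wide stop, up to 0.110, closing along the caddy's -y. Its inner face is at caddy y = 79 mm - travel; the gap between cheeks is 164 mm - travel. Moves 18 mm per rad of knob turn once the play is taken up: clockwise from above closes, anticlockwise opens. Stays where left; about 0.07 N m at the knob.
- knob (a joint): Play between the knob and the gear it drives, 0 to 0.35 rad. 0.35: knob bears on the gear clockwise (closing), play taken up; 0: it bears anticlockwise (opening). In between, the knob turns idly and the cheek stands still. To be left near 0.35 (above 0.22).
- knob_grip (a point): Middle of the knob's grip bar on the vertical turning axis, 52 mm above the bench, at caddy x -105, y -75 mm. Black bar, 34 mm long along this point's x, 12 mm thick along its y, top 9 mm above and foot 16 mm below this point, on a 34 mm disc; pinch it across its thickness from above and turn. Stops only where the cheek stops.
- pointer (a point): Tip of the red pointer on the sliding cheek's foot, over the scale on the gear beam, at caddy x -90 mm. The inner face of the sliding cheek is 6 mm to the -y side of it.
- mark2 (a point): End of the white scale line with two dots: the pointer's place for two bricks (cheek travel 0.094 m). The gap between the cheeks is then 70 mm.
- mark3 (a point): End of the white scale line with three dots, for three bricks (cheek travel 0.062 m, gap 102 mm).
- mark4 (a point): End of the white scale line with four dots, for four bricks (cheek travel 0.030 m, gap 134 mm).
- backrest (a joint): Angle of the white wire back rest: 0 folded flat away from the knob side, 1.45 rad upright behind the bricks. An over-centre spring holds it at either end and turns over at 0.75 rad: lift the bar past about 0.9 and it snaps up by itself; it takes about 6 N at the bar to start.
- rest_bar (a point): Middle of the back rest's outer bar: round, 10 mm thick, 196 mm long, along the caddy's y. Folded it lies 31 mm above the bench at caddy x 104 mm; it swings up and towards the bricks on a 67 mm arc about rest_hinge, to 87 mm above the bench. Pinch it from above across the caddy's x; it turns between the pads. A thin cross wire lies 28 mm from the hinge.
- rest_hinge (a point): Middle of the back rest's hinge axis, which runs along the caddy's y, 20 mm above the bench at caddy x +38 mm.
- brick_a: Black power brick, 56 mm long (its x) by 32 mm (its y) by 44 mm high, about 160 g, a paper label on one large side and a small grey inlet on top; origin under its middle. Stands on the bench, any yaw. From 2 to 4 of them are present; None from the start means this one is absent.
- brick_b: Black power brick, 56 mm long (its x) by 32 mm (its y) by 44 mm high, about 160 g, a paper label on one large side and a small grey inlet on top; origin under its middle. Stands on the bench, any yaw. From 2 to 4 of them are present; None from the start means this one is absent.
- brick_c: Black power brick, 56 mm long (its x) by 32 mm (its y) by 44 mm high, about 160 g, a paper label on one large side and a small grey inlet on top; origin under its middle. Stands on the bench, any yaw. From 2 to 4 of them are present; None from the start means this one is absent.
- brick_d: Black power brick, 56 mm long (its x) by 32 mm (its y) by 44 mm high, about 160 g, a paper label on one large side and a small grey inlet on top; origin under its middle. Stands on the bench, any yaw. From 2 to 4 of them are present; None from the start means this one is absent.
- tape: Bystander: small grey roll of tape lying flat, 40 mm across, 12 mm high; origin under its middle.
- remote: Bystander: black remote control 150 x 42 x 18 mm; origin under its middle.
- mug: Bystander: white mug, 76 mm across, 85 mm high; origin under its middle.
- driver: Bystander: screwdriver 170 mm long; origin under its middle.
- stick: Bystander: black streaming stick 30 x 85 x 13 mm; origin under its middle.
- spool: Bystander: empty white spool standing on end, 44 mm across, 30 mm high; origin under its middle.
Not all that is in view belongs to the job. What is shaped like the brick_d but orange or red is not meant. Leave any yellow look-alike of the brick_a alone.

How it is judged (in metres and radians):
On the way, in this order (a step that is already met when the one before it is completed fails the run):
1. the sliding cheek is wound back to its wide stop (value of joint cheek below 0.005 m), for 0.2 s.
2. all the bricks stand on the deck between the cheeks, released (x of brick_a in the frame of caddy between -0.012 and 0.012 m and z of brick_a in the frame of caddy between 0.004 and 0.013 m and y of each of brick_a, brick_b, brick_c, brick_d in the frame of caddy above -0.08 m and y of each of brick_a, brick_b, brick_c, brick_d in the frame of pointer below -0.017 m and angle between each of brick_a, brick_b, brick_c, brick_d's own z axis and vertical below 0.12 rad and angle between the x axis of each of brick_a, brick_b, brick_c, brick_d and the x axis of caddy, either way round below 0.2 rad and linear speed of each of brick_a, brick_b, brick_c, brick_d below 0.03 m/s and x of brick_b in the frame of caddy between -0.012 and 0.012 m and z of brick_b in the frame of caddy between 0.004 and 0.013 m and x of brick_c in the frame of caddy between -0.012 and 0.012 m and z of brick_c in the frame of caddy between 0.004 and 0.013 m and x of brick_d in the frame of caddy between -0.012 and 0.012 m and z of brick_d in the frame of caddy between 0.004 and 0.013 m and contact force between the fingers and brick_a below 0.5 N and contact force between the fingers and brick_b below 0.5 N and contact force between the fingers and brick_c below 0.5 N and contact force between the fingers and brick_d below 0.5 N), for 0.2 s.
3. the cheek stands on the mark for the number of bricks, with the play taken up clockwise ((value of joint cheek between 0.09 and 0.098 m or (value of joint cheek between 0.058 and 0.066 m and (height (world z) of caddy above 5 m or height (world z) of any of brick_a, brick_b above -5 m) and (height (world z) of caddy above 5 m or height (world z) of any of brick_a, brick_c above -5 m) and (height (world z) of caddy above 5 m or height (world z) of any of brick_a, brick_d above -5 m) and (height (world z) of caddy above 5 m or height (world z) of any of brick_b, brick_c above -5 m) and (height (world z) of caddy above 5 m or height (world z) of any of brick_b, brick_d above -5 m) and (height (world z) of caddy above 5 m or height (world z) of any of brick_c, brick_d above -5 m)) or (value of joint cheek between 0.026 and 0.034 m and (height (world z) of caddy above 5 m or height (world z) of brick_a above -5 m) and (height (world z) of caddy above 5 m or height (world z) of brick_b above -5 m) and (height (world z) of caddy above 5 m or height (world z) of brick_c above -5 m) and (height (world z) of caddy above 5 m or height (world z) of brick_d above -5 m))) and value of joint knob above 0.22 rad and velocity of joint cheek between -0.002 and 0.002 m/s), for 0.2 s.
4. the back rest is snapped upright (value of joint backrest above 1.3 rad), for 0.2 s.
At the end, for the whole second after the job is handed in: All bricks present stand upright and at rest on the deck between the cheeks (within 12 mm of the row's line, 0.2 rad); pointer within 4 mm of the mark for their number, play taken up clockwise (knob above 0.22 rad); back rest up (above 1.3 rad) (all of step 3 and x of brick_a in the frame of caddy between -0.012 and 0.012 m and z of brick_a in the frame of caddy between 0.004 and 0.013 m and y of each of brick_a, brick_b, brick_c, brick_d in the frame of caddy above -0.08 m and y of each of brick_a, brick_b, brick_c, brick_d in the frame of pointer below -0.017 m and angle between each of brick_a, brick_b, brick_c, brick_d's own z axis and vertical below 0.12 rad and angle between the x axis of each of brick_a, brick_b, brick_c, brick_d and the x axis of caddy, either way round below 0.2 rad and linear speed of each of brick_a, brick_b, brick_c, brick_d below 0.03 m/s and x of brick_b in the frame of caddy between -0.012 and 0.012 m and z of brick_b in the frame of caddy between 0.004 and 0.013 m and x of brick_c in the frame of caddy between -0.012 and 0.012 m and z of brick_c in the frame of caddy between 0.004 and 0.013 m and x of brick_d in the frame of caddy between -0.012 and 0.012 m and z of brick_d in the frame of caddy between 0.004 and 0.013 m and value of joint backrest above 1.3 rad); the robot touches nothing.
It fails at once if another thing on the bench is moved by more than 5 cm (distance of any of tape, remote, mug, driver, stick, spool from where it was at the start of the episode above 0.05 m).
Of brick_a, brick_b, brick_c, brick_d only 2 to 4 are there at a start; the rules pass over those that are not, and their reading is None.
At some moment in a run one of brick_a, brick_b, brick_c, brick_d may be knocked a few centimetres aside while the robot is not near it.
It also fails if it takes over 210 s, if anything falls off the work surface, if the arm or the gripper's body presses on something with over 40 N, if the wrist force passes 120 N, or if a joint passes its speed limit or range.

### The arm

A 6-joint arm with a two-finger parallel gripper is mounted at the origin on the work surface. World frame = base frame: x ahead of the robot, y to its left, z up, the work surface at z = 0. Lengths are in mm, angles in rad, forces in N, time in s.
With the tool pointing down it reaches from about 300 to 775 mm from the base axis. Payload 14.6 kg.
Tool frame: the origin (TCP) lies midway between the tips of the shut fingers; the grasp point (between the pads) lies 19 mm behind it (manip.hold_point_z is the distance from the TCP to the grasp point, in mm); z points along the fingers, y is the direction in which the jaws open and shut (so a half turn about z gives the same grasp; the last joint's range is limited). The gripper opens to 94 mm and grips with 3 to 60 N. Pads are 16 mm wide; open, the fingers measure 119 mm over their backs; the gripper's body (75 mm by 177 mm) begins 78 mm behind the grasp point.
Start: joints at [1.236, 0.3, 1.521, -0, 1.321, -0.067], TCP at [145.533, 530.386, 205.446] pointing down, gripper open.
Joint ranges: [-3.03, 3.03], [-0.79, 2.21], [0.23, 2.52], [-1.04, 4.18], [0, 3.07], [-2.55, 2.55]. Speed limits (rad/s): [2.22, 2.22, 2.57, 3.14, 3.14, 3.14].

### API

Orientations are given as [roll, pitch, yaw] about the fixed x, y, z axes, in that order (R = Rz(yaw) Ry(pitch) Rx(roll)).
In Python, from cell import manip gives the robot as it stands.
- The arm moves only by the shell command python3 -m crank 'ROWS' [OPENING] [FORCE]. ROWS is JSON, a list of rows, each an object with "offset": the shift along the world's x, y, z in m, a list of three; "spin": the turn about the world's z in degrees. In form: [{"offset": [dx, dy, dz], "spin": spin}, ...]. A call has exactly 8 rows; each row is the pose to reach, as a shift and turn from the pose measured when the call began; what a row does not reach only later rows make up. A row lasts 1/12 s, in which the tool goes at most 41.7 mm and 7.16 degrees, less where a joint would pass 70% of its speed; a pose out of reach is approached as far as the arm can. A call with a gripper value outside its range is refused whole. OPENING is the opening, from 0 (shut) to 1 (fully open), set as the call begins (- or left out, the last holds). The fingers move at their own pace and stop on an object; FORCE is the grip in N (left out, the last holds). Time passes only in rows, so rows that repeat a pose let the fingers close, or fill a call up. It gives the time, the measured TCP pose, the force and the opening at its end, in the units of the state.
- manip.read_state(): the state, without advancing time (a new reading comes with each control period).
- manip.camera(name): name is "scene" or "side" or "wrist"; returns a dict with "pixels" (420x560x3 uint8, red, green, blue), "fx", "fy", "cx", "cy" (pixels), "extrinsics" (4x4, takes a point from world to camera coordinates); the wrist camera has in their place "hand_eye" (4x4, takes a point from camera to tool coordinates, whose origin is the TCP and whose axes are the flange's). Camera axes: x right, y down, z forward; pixel columns grow to the right and rows downward; lengths in mm; the calibration is good to about 2 mm. The wrist camera is an equidistant fisheye: a pixel r from the principal point sees the ray r / f radians off the axis. A picture is of the moment at which its call begins: read the wrist's pose just before it. There is no depth.
- manip.sign_off(): hands the job in, once; it reports no verdict.
Trained networks look in a picture, given as the dict that the camera call returned (one of the last four; its "shot" number tells which), for a name from the list of things; names that differ only in an ending like _2 or _b are one class to them, and where a whole thing is asked for, a point or a joint stands for the part that bears it (a point fixed in the world has none). Each returns a list of dicts, best first, with "conf" (0 to 1); they miss things now and then, are a little off and sometimes report something else, mostly with a low value. They report only what shows in the picture. A call takes as long as a camera call. They do not tell look-alikes from the thing itself.
- manip.search_frame(picture, name): "location" ([x, y, z] in mm, in world coordinates, good to about 4 mm: the middle of the surface that is visible of it).
- manip.masks_of(picture, name): "mask" (420x560 bool, what is visible of it).
The state is a dict: "clock": time; "joints": joint angles; "qd": joint speeds; "effort": joint torques, N m; "eef_pos": TCP position; "eef_rot": TCP orientation; "wrist_force": force on the tool from outside, world axes, zero at the start; "moment": the same for the moment, N m; "finger_gap": finger opening in mm.
Only numpy, scipy, OpenCV 4.12 (cv2) and the standard library are available. Lean on these libraries where they do the work, as an engineer would, in place of code of your own. Each camera call takes 0.05 s, during which the arm holds its last target. There are 200 camera calls.

## Working session

There is one attempt and no reset: what is moved stays moved. The work goes in short steps, Python scripts to look and compute and a shell command to move; the robot and the scene stay as the last step left them, time stands still between calls to the robot, and variables do not carry over. Pictures are saved under pics/ and viewed, about 12 in all and at most 16, crops included, and the job is handed in when it is done.

```bash
ls; mkdir -p pics
cat > h.py <<'E'
import numpy as np, cv2
from cell import manip
def save(p,name): cv2.imwrite('pics/'+name,cv2.cvtColor(p['pixels'],cv2.COLOR_RGB2BGR))
def ray(p,u,v):
    E=np.array(p['extrinsics']);R=E[:3,:3];t=E[:3,3]
    d=R.T@np.array([(u-p['cx'])/p['fx'],(v-p['cy'])/p['fy'],1]);return -R.T@t,d
def onz(p,u,v,z):
    o,d=ray(p,u,v);return o+d*(z-o[2])/d[2]
def proj(p,X):
    E=np.array(p['extrinsics']);c=E[:3,:3]@np.array(X)+E[:3,3];return p['cx']+p['fx']*c[0]/c[2],p['cy']+p['fy']*c[1]/c[2]
E
python3 - <<'E'
from h import *
s=manip.read_state();print(s)
for n in('scene','side'):
    p=manip.camera(n);save(p,n+'0.png')
    o,d=ray(p,280,210);print(n,o.round(),d.round(2),p['fx'])
    for k in['caddy','cheek','knob_grip','pointer','mark2','mark3','mark4','rest_bar','rest_hinge','brick_a','tape','remote','mug','driver','stick','spool']:
        try: r=manip.search_frame(p,k)
        except Exception as e: print(k,e);continue
        print(k,[(np.round(x['location']).tolist(),round(x['conf'],2)) for x in r])
E
```

```text
pics
{'clock': 0.0, 'joints': array([ 1.23637674e+00,  3.00482720e-01,  1.52154306e+00, -2.53285297e-05,
        1.32070282e+00, -6.65742933e-02]), 'qd': array([ 0.00097668,  0.00086941,  0.0005555 , -0.001544  , -0.00157198,
       -0.0005436 ]), 'effort': array([-3.80576123e-03, -5.31789351e+01, -3.52742457e+01,  7.06650387e-02,
        2.43756064e-02, -1.08206891e-04]), 'eef_pos': array([145.47364171, 530.15474175, 204.89604037]), 'eef_rot': array([-3.14045759e+00, -5.10896986e-05,  2.87375361e+00]), 'wrist_force': array([-0.05153004, -0.26387525,  0.66909178]), 'moment': array([ 0.0176394 , -0.02087629, -0.06000554]), 'finger_gap': 94.10481850880223}
scene [1032.  126.  940.] [-0.5  -0.11 -0.86] 424.3311450961812
caddy [([549.0, -84.0, 8.0], 0.69)]
cheek [([552.0, -44.0, 30.0], 0.84), ([548.0, -86.0, 7.0], 0.22)]
knob_grip [([470.0, -156.0, 44.0], 0.61)]
pointer [([553.0, -47.0, 36.0], 0.54)]
mark2 [([546.0, -84.0, 8.0], 0.74)]
mark3 [([546.0, -84.0, 8.0], 0.74)]
mark4 [([546.0, -84.0, 8.0], 0.74)]
rest_bar [([663.0, -89.0, 34.0], 0.89)]
rest_hinge [([547.0, -84.0, 9.0], 0.72)]
b
[... 1215 characters left out ...]
[([341.0, 398.0, 42.0], 0.84), ([603.0, 340.0, 33.0], 0.81), ([447.0, 478.0, 44.0], 0.75), ([466.0, -155.0, 46.0], 0.74), ([348.0, 249.0, 36.0], 0.66), ([473.0, 126.0, 36.0], 0.63), ([448.0, 213.0, 35.0], 0.6), ([460.0, 383.0, 34.0], 0.59), ([601.0, 200.0, 34.0], 0.55), ([559.0, -41.0, 27.0], 0.34)]
tape [([530.0, 295.0, 8.0], 0.71)]
remote [([491.0, -346.0, 18.0], 0.89)]
mug [([629.0, -358.0, 57.0], 0.7), ([603.0, 343.0, 35.0], 0.28)]
driver [([528.0, 292.0, 6.0], 0.67), ([545.0, -44.0, 21.0], 0.63), ([360.0, -261.0, 13.0], 0.55)]
stick [([363.0, 135.0, 13.0], 0.8), ([604.0, 344.0, 33.0], 0.62), ([550.0, -53.0, 16.0], 0.58)]
spool [([686.0, 188.0, 29.0], 0.57), ([362.0, 137.0, 12.0], 0.27)]
```

View pics/scene0.png

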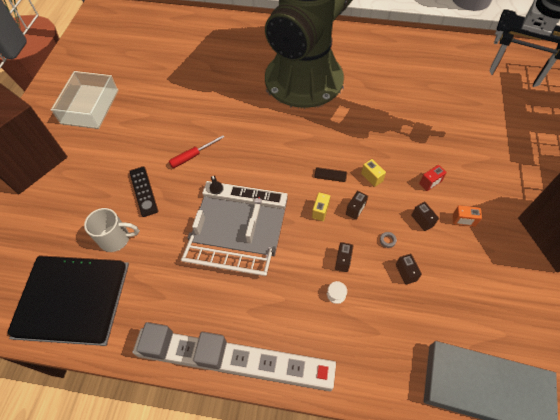

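View pics/side0.png

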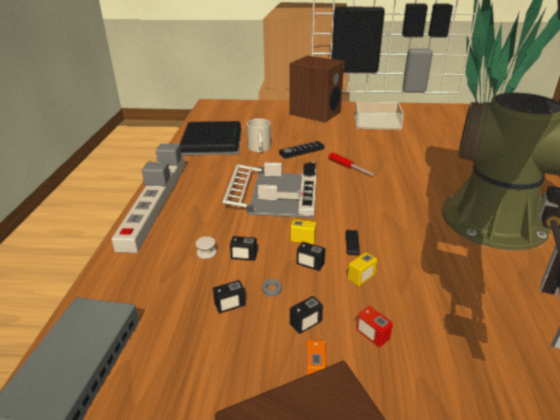

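Scene: four black bricks at scene px (357,205), (425,216), (344,257) and (409,268); two yellow, one red and one orange look-alike. The caddy is at about (240,225), with its knob at (215,186). Next I move over the caddy for a close look.

```bash
python3 -m crank '[{"offset":[0.035,-0.02,0.01],"spin":0},{"offset":[0.07,-0.04,0.02],"spin":0},{"offset":[0.105,-0.06,0.03],"spin":0},{"offset":[0.14,-0.08,0.04],"spin":0},{"offset":[0.17,-0.1,0.05],"spin":0},{"offset":[0.2,-0.125,0.05],"spin":0},{"offset":[0.23,-0.15,0.05],"spin":0},{"offset":[0.255,-0.18,0.05],"spin":0}]' 1 20
python3 -m crank '[{"offset":[0.01,-0.04,0],"spin":0},{"offset":[0.02,-0.08,0],"spin":0},{"offset":[0.03,-0.12,0],"spin":0},{"offset":[0.04,-0.16,0],"spin":0},{"offset":[0.05,-0.20,0],"spin":0},{"offset":[0.06,-0.24,0],"spin":0},{"offset":[0.065,-0.28,0],"spin":0},{"offset":[0.07,-0.32,0],"spin":0}]'
python3 -m crank '[{"offset":[0,-0.035,0],"spin":0},{"offset":[0,-0.07,0],"spin":0},{"offset":[0,-0.105,0],"spin":0},{"offset":[0,-0.13,0],"spin":0},{"offset":[0,-0.15,0],"spin":0},{"offset":[0,-0.15,0],"spin":0},{"offset":[0,-0.15,0],"spin":0},{"offset":[0,-0.15,0],"spin":0}]'
cat >> h.py <<'E'
from scipy.spatial.transform import Rotation as Rn
def tool():
    s=manip.read_state();T=np.eye(4);T[:3,:3]=Rn.from_euler('xyz',s['eef_rot']).as_matrix();T[:3,3]=s['eef_pos'];return T
def wshot():
    T=tool();p=manip.camera('wrist');p['T']=T@np.array(p['hand_eye']);return p
def won(p,u,v,z):
    x,y=u-p['cx'],v-p['cy'];r=np.hypot(x,y);a=r/p['fx']
    c=np.array([np.sin(a)*x/max(r,1e-9),np.sin(a)*y/max(r,1e-9),np.cos(a)])
    d=p['T'][:3,:3]@c;o=p['T'][:3,3];return o+d*(z-o[2])/d[2]
def wproj(p,X):
    c=np.linalg.inv(p['T'])@np.append(X,1);c=c[:3];a=np.arctan2(np.hypot(c[0],c[1]),c[2]);q=np.hypot(c[0],c[1])
    return p['cx']+p['fx']*a*c[0]/q,p['cy']+p['fx']*a*c[1]/q
# rectified top-down view of plane z: 1 px = s mm, centre (cx,cy)
def topdown(p,cx,cy,z,w=280,h=200,s=0.5,yaw=0.):
    W,H=int(w/s),int(h/s);E=np.linalg.inv(p['T']);
    v,u=np.mgrid[0:H,0:W].astype(float)
    # up = +x world, left = +y
    a=(H/2-v)*s;b=(W/2-u)*s
    X=cx+a*np.cos(yaw)-b*np.sin(yaw);Y=cy+a*np.sin(yaw)+b*np.cos(yaw)
    P=E[:3,:3]@np.stack([X.ravel(),Y.ravel(),np.full(X.size,z)])+E[:3,3:]
    q=np.hypot(P[0],P[1]);t=np.arctan2(q,P[2])
    mu=(p['cx']+p['fx']*t*P[0]/q).reshape(H,W).astype('f4');mv=(p['cy']+p['fx']*t*P[1]/q).reshape(H,W).astype('f4')
    return cv2.remap(p['pixels'],mu,mv,cv2.INTER_LINEAR)
E
python3 - <<'E'
from h import *
p=wshot();save(p,'w1.png')
import pickle;pickle.dump(p,open('w1.pkl','wb'))
print(p['T'].round(2),p['fx'],p['cx'],p['cy'])
for k in['knob_grip','pointer','rest_bar','rest_hinge','cheek','caddy']:
    print(k,[(np.round(x['location']).tolist(),round(x['conf'],2)) for x in manip.search_frame(p,k)])
E
```

```text
clock: 2.37
eef_pos: [402.1, 349.2, 255.5]
eef_rot: [3.141, 0.0, 2.874]
wrist_force: [1.6, 0.9, -0.0]
finger_gap: 94.2
clock: 3.03
eef_pos: [472.0, 27.2, 255.6]
eef_rot: [3.141, 0.001, 2.874]
wrist_force: [1.2, -0.2, -0.9]
finger_gap: 93.5
clock: 3.7
eef_pos: [472.0, -122.3, 255.6]
eef_rot: [3.141, 0.0, 2.874]
wrist_force: [-0.7, 0.2, -0.3]
finger_gap: 93.9
[[ 2.6000e-01  9.4000e-01  2.2000e-01  4.0738e+02]
 [ 9.6000e-01 -2.6000e-01 -6.0000e-02 -1.0495e+02]
 [ 0.0000e+00  2.3000e-01 -9.7000e-01  4.3447e+02]
 [ 0.0000e+00  0.0000e+00  0.0000e+00  1.0000e+00]] 325.19226210127806 284.8011951856379 213.3677544335041
knob_grip [([467.0, -162.0, 53.0], 0.61), ([529.0, 284.0, 10.0], 0.16)]
pointer [([536.0, -48.0, 30.0], 0.72)]
rest_bar [([632.0, -90.0, 29.0], 0.72), ([451.0, 192.0, 43.0], 0.6), ([520.0, -96.0, 7.0], 0.3)]
rest_hinge [([520.0, -99.0, 9.0], 0.72)]
cheek [([538.0, -47.0, 31.0], 0.55), ([360.0, -264.0, 20.0], 0.29)]
caddy [([520.0, -96.0, 10.0], 0.75), ([464.0, -162.0, 54.0], 0.64)]
```

View pics/w1.png

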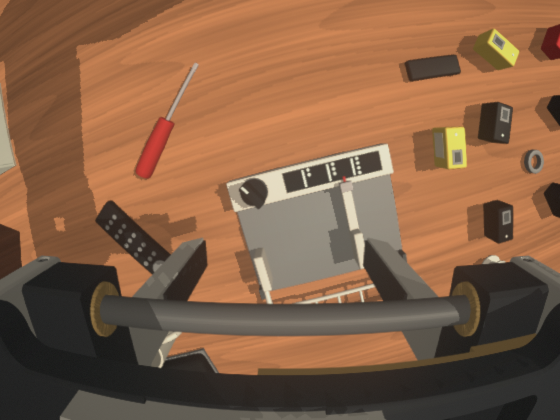

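The wrist view shows the caddy at px (230-400, 150-300), with the knob at (253,191) and the red pointer at (345,184).

Run:
```python
from h import *
import pickle;p=pickle.load(open('w1.pkl','rb'))
im=topdown(p,520,-85,26,w=300,h=225,s=0.4)
# grid labels every 25mm
for x in range(425,630,25):
    v=int((520+112.5-x)/.4);cv2.line(im,(0,v),(6,v),(255,0,0),1);cv2.putText(im,str(x),(8,v+4),0,.4,(255,255,0),1)
for y in range(-225,60,25):
    u=int((-85+150-y)/.4);cv2.line(im,(u,0),(u,6),(255,0,0),1);cv2.putText(im,str(y),(u-10,18),0,.4,(255,255,0),1)
cv2.imwrite('pics/td1.png',im[...,::-1])
```

```text
(no output)
```

View pics/td1.png

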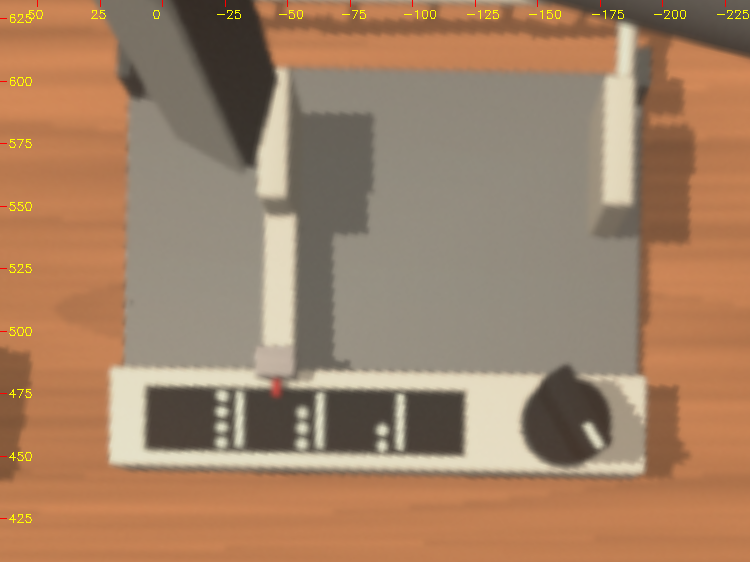

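Caddy frame from the beam corners: origin (569, -87.4), yaw -0.017. Knob axis is at (463, -160.5), with the bar at about 30°. The pointer reads travel ≈45 mm, and mark4 agrees. I need jaw angle -60°, then about 165° anticlockwise.

```bash
python3 -m crank '[{"offset":[-0.001,-0.005,-0.01],"spin":-7},{"offset":[-0.002,-0.01,-0.02],"spin":-14},{"offset":[-0.003,-0.015,-0.03],"spin":-21},{"offset":[-0.005,-0.02,-0.04],"spin":-28},{"offset":[-0.006,-0.025,-0.05],"spin":-35},{"offset":[-0.007,-0.03,-0.06],"spin":-42},{"offset":[-0.008,-0.035,-0.07],"spin":-49},{"offset":[-0.009,-0.038,-0.08],"spin":-56}]' 0.5 25
python3 -m crank '[{"offset":[0,0,-0.005],"spin":-7},{"offset":[0,0,-0.01],"spin":-14},{"offset":[0,0,-0.015],"spin":-21},{"offset":[0,0,-0.02],"spin":-28},{"offset":[0,0,-0.025],"spin":-35},{"offset":[0,0,-0.03],"spin":-42},{"offset":[0,0,-0.04],"spin":-49},{"offset":[0,0,-0.05],"spin":-56}]'
python3 -m crank '[{"offset":[0,0,-0.005],"spin":-7},{"offset":[0,0,-0.01],"spin":-14},{"offset":[0,0,-0.015],"spin":-21},{"offset":[0,0,-0.02],"spin":-23},{"offset":[0,0,-0.025],"spin":-23},{"offset":[0,0,-0.025],"spin":-23},{"offset":[0,0,-0.025],"spin":-23},{"offset":[0,0,-0.025],"spin":-23}]'
python3 - <<'E'
from h import *
p=wshot();print(tool()[:3,3].round(1))
cv2.imwrite('pics/td2.png',topdown(p,470,-150,61,w=160,h=120,s=0.25)[...,::-1])
E
```

```text
clock: 4.72
eef_pos: [463.0, -160.6, 175.2]
eef_rot: [3.141, 0.001, 1.891]
wrist_force: [0.7, -0.2, 0.4]
finger_gap: 47.7
clock: 5.38
eef_pos: [463.3, -160.5, 125.1]
eef_rot: [3.14, 0.001, 0.908]
wrist_force: [1.0, -2.2, 0.2]
finger_gap: 46.8
clock: 6.05
eef_pos: [463.4, -160.5, 100.3]
eef_rot: [3.14, 0.0, 0.508]
wrist_force: [-1.0, -0.2, 0.2]
finger_gap: 47.2
[ 463.4 -160.5  100.4]
```

View pics/td2.png

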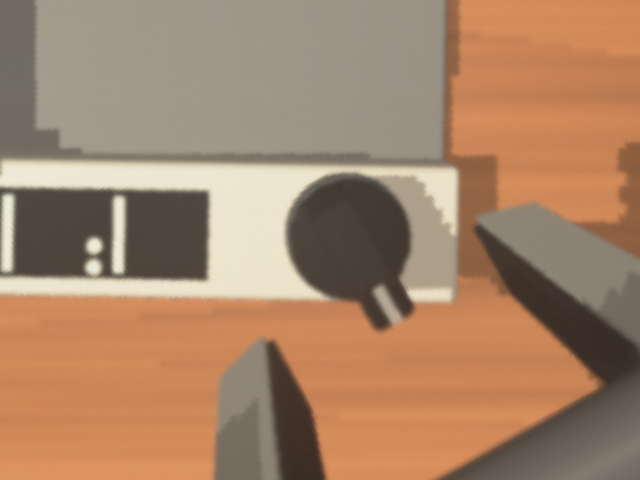

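The bar sits at about px (365,255), direction ≈27-29°, centred between the fingers. Descend, close, turn.

```bash
python3 -m crank '[{"offset":[0,0,-0.02],"spin":0},{"offset":[0,0,-0.04],"spin":0},{"offset":[0,0,-0.055],"spin":0},{"offset":[0,0,-0.06],"spin":0},{"offset":[0,0,-0.06],"spin":0},{"offset":[0,0,-0.06],"spin":0},{"offset":[0,0,-0.06],"spin":0},{"offset":[0,0,-0.06],"spin":0}]' 0.5 25
python3 -m crank '[{"offset":[0,0,0],"spin":0},{"offset":[0,0,0],"spin":0},{"offset":[0,0,0],"spin":0},{"offset":[0,0,0],"spin":0},{"offset":[0,0,0],"spin":0},{"offset":[0,0,0],"spin":0},{"offset":[0,0,0],"spin":0},{"offset":[0,0,0],"spin":0}]' 0 25
python3 -m crank '[{"offset":[0,0,0],"spin":5},{"offset":[0,0,0],"spin":10},{"offset":[0,0,0],"spin":16},{"offset":[0,0,0],"spin":22},{"offset":[0,0,0],"spin":28},{"offset":[0,0,0],"spin":34},{"offset":[0,0,0],"spin":40},{"offset":[0,0,0],"spin":46}]'
python3 - <<'E'
from h import *
s=manip.read_state();print(s['wrist_force'],s['moment'])
p=wshot();save(p,'w3.png')
cv2.imwrite('pics/td3.png',topdown(p,480,-90,26,w=260,h=100,s=0.4)[...,::-1])
E
```

```text
clock: 6.77
eef_pos: [463.9, -160.7, 41.4]
eef_rot: [3.139, -0.001, 0.508]
wrist_force: [-0.1, -0.1, -1.0]
finger_gap: 47.1
clock: 7.43
eef_pos: [463.9, -160.7, 41.4]
eef_rot: [3.139, -0.001, 0.508]
wrist_force: [-0.8, 1.5, 1.2]
finger_gap: 11.7
clock: 8.1
eef_pos: [463.6, -160.4, 41.3]
eef_rot: [3.14, -0.001, 1.316]
wrist_force: [-3.3, 2.2, 3.5]
finger_gap: 12.0
[-3.27531415  2.21803946  3.49073572] [ 0.41903666  0.63761536 -0.04520813]
```

View pics/td3.png

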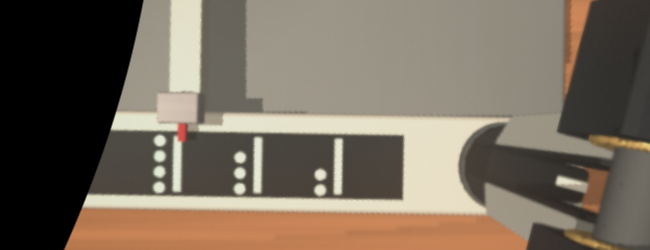

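The pointer moved from ≈45 to ≈32 mm travel (px (182,132), near the four-dot line), and there was little play. About 100° is left.

```bash
python3 -m crank '[{"offset":[0,0,0],"spin":5},{"offset":[0,0,0],"spin":11},{"offset":[0,0,0],"spin":17},{"offset":[0,0,0],"spin":23},{"offset":[0,0,0],"spin":29},{"offset":[0,0,0],"spin":35},{"offset":[0,0,0],"spin":41},{"offset":[0,0,0],"spin":47}]'
python3 -m crank '[{"offset":[0,0,0],"spin":5},{"offset":[0,0,0],"spin":11},{"offset":[0,0,0],"spin":17},{"offset":[0,0,0],"spin":23},{"offset":[0,0,0],"spin":29},{"offset":[0,0,0],"spin":35},{"offset":[0,0,0],"spin":41},{"offset":[0,0,0],"spin":46}]'
python3 -m crank '[{"offset":[0,0,0],"spin":2},{"offset":[0,0,0],"spin":4},{"offset":[0,0,0],"spin":6},{"offset":[0,0,0],"spin":8},{"offset":[0,0,0],"spin":10},{"offset":[0,0,0],"spin":10},{"offset":[0,0,0],"spin":10},{"offset":[0,0,0],"spin":10}]'
python3 - <<'E'
from h import *
s=manip.read_state();print(s['wrist_force'],s['moment'])
p=manip.camera('scene');save(p,'s4.png')
c=np.array([569.1,-87.4]);R=lambda x,y:(c[0]+x*np.cos(.017)+y*np.sin(.017),c[1]-x*np.sin(.017)+y*np.cos(.017))
im=p['pixels'].copy()
for t in(0,15,30,45):
    a=proj(p,(*R(-90,85-t),28));print(t,np.round(a,1))
im=cv2.resize(p['pixels'][170:290,170:310],None,fx=4,fy=4,interpolation=cv2.INTER_CUBIC)
cv2.imwrite('pics/s4c.png',im[...,::-1])
E
```

```text
clock: 8.82
eef_pos: [463.2, -160.4, 41.3]
eef_rot: [3.141, -0.002, 2.146]
wrist_force: [-4.6, 1.8, 3.6]
finger_gap: 12.0
clock: 9.48
eef_pos: [462.9, -160.7, 41.3]
eef_rot: [3.141, -0.002, 2.952]
wrist_force: [-3.3, -3.1, 2.5]
finger_gap: 11.8
clock: 10.15
eef_pos: [462.9, -160.8, 41.3]
eef_rot: [3.141, -0.002, 3.124]
wrist_force: [-1.3, -1.1, 1.7]
finger_gap: 11.9
[-1.33237935 -1.11856091  1.71388614] [-0.2085728   0.39332591 -0.02933828]
0 [275.7 202.5]
15 [269.9 201.6]
30 [264.1 200.7]
45 [258.3 199.8]
```

View pics/s4c.png

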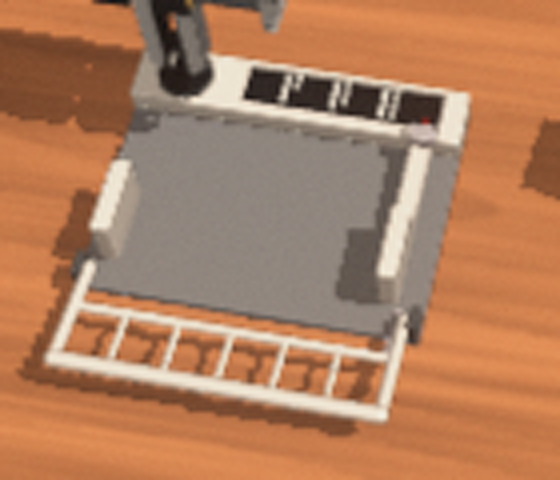

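Pointer at scene px (276.7,200.5), against a predicted 275.7 for zero travel, so it is about at the stop. A bit more turn to confirm.

```bash
python3 -m crank '[{"offset":[0,0,0],"spin":3},{"offset":[0,0,0],"spin":6},{"offset":[0,0,0],"spin":9},{"offset":[0,0,0],"spin":12},{"offset":[0,0,0],"spin":12},{"offset":[0,0,0],"spin":12},{"offset":[0,0,0],"spin":12},{"offset":[0,0,0],"spin":12}]'
python3 - <<'E'
from h import *
s=manip.read_state();print(s['wrist_force'],s['moment'],s['joints'])
E
```

```text
clock: 10.87
eef_pos: [463.0, -160.9, 41.3]
eef_rot: [3.141, -0.002, -2.951]
wrist_force: [0.7, 0.0, -1.3]
finger_gap: 13.4
[ 6.65196608e-01  5.34528011e-04 -1.25959894e+00] [-0.11619576 -0.24251433 -0.6985878 ] [-4.08592220e-01  3.80413158e-01  1.83951032e+00 -1.15244164e-03
  9.23259727e-01 -2.16913951e+00]
```

Moment -0.70 N m: against the wide stop. Release, rise, and look over the bricks.

```bash
python3 -m crank '[{"offset":[0,0,0],"spin":-8},{"offset":[0,0,0],"spin":-8},{"offset":[0,0,0],"spin":-8},{"offset":[0,0,0.03],"spin":-8},{"offset":[0,0,0.07],"spin":-8},{"offset":[0,0,0.11],"spin":-14},{"offset":[0,0,0.15],"spin":-20},{"offset":[0,0,0.19],"spin":-27}]' 0.7 25
python3 -m crank '[{"offset":[0,0.04,0],"spin":0},{"offset":[0,0.08,0],"spin":0},{"offset":[0,0.12,0.01],"spin":0},{"offset":[0,0.16,0.02],"spin":0},{"offset":[0,0.20,0.02],"spin":0},{"offset":[0,0.24,0.02],"spin":0},{"offset":[0,0.28,0.02],"spin":0},{"offset":[0,0.32,0.02],"spin":0}]'
python3 -m crank '[{"offset":[0,0.04,0],"spin":0},{"offset":[0,0.08,0],"spin":0},{"offset":[0,0.11,0],"spin":0},{"offset":[0,0.12,0],"spin":0},{"offset":[0,0.12,0],"spin":0},{"offset":[0,0.12,0],"spin":0},{"offset":[0,0.12,0],"spin":0},{"offset":[0,0.12,0],"spin":0}]' 0.7
cat > b.py <<'E'
from h import *
# brick poses from wrist shot: dark top faces -> rectified at z=44
def bricks(p,show=None):
    out=[]
    for r in manip.masks_of(p,'brick_a'):
        m=r['mask']; px=p['pixels'][m].astype(float)
        sat=(px.max(1)-px.min(1)).mean(); med=np.median(px,0)
        v,u=np.nonzero(m); 
        out.append((round(r['conf'],2),round(u.mean()),round(v.mean()),len(u),med.round().tolist(),won(p,u.mean(),v.mean(),30)[:2].round().tolist()))
    return out
E
python3 - <<'E'
from b import *
p=wshot();save(p,'w5.png')
import pickle;pickle.dump(p,open('w5.pkl','wb'))
print(tool()[:3,3])
for o in bricks(p):print(o)
im=topdown(p,540,270,44,w=280,h=240,s=0.4)
for x in range(425,660,25):
    v=int((540+120-x)/.4);cv2.line(im,(0,v),(6,v),(255,0,0),1);cv2.putText(im,str(x),(8,v+4),0,.4,(255,255,0),1)
for y in range(150,400,25):
    u=int((270+140-y)/.4);cv2.line(im,(u,0),(u,6),(255,0,0),1);cv2.putText(im,str(y),(u-10,18),0,.4,(255,255,0),1)
cv2.imwrite('pics/td5.png',im[...,::-1])
E
```

```text
clock: 11.53
eef_pos: [462.6, -160.6, 233.5]
eef_rot: [3.142, -0.002, 2.86]
wrist_force: [0.4, 0.1, -0.4]
finger_gap: 63.6
clock: 12.2
eef_pos: [462.0, 161.4, 253.6]
eef_rot: [-3.142, -0.002, 2.863]
wrist_force: [1.1, -0.6, 0.2]
finger_gap: 65.7
clock: 12.87
eef_pos: [462.3, 280.1, 253.9]
eef_rot: [3.142, -0.001, 2.862]
wrist_force: [0.3, -0.4, 0.9]
finger_gap: 65.6
[462.30178513 280.1860127  253.93648132]
(0.89, 352, 168, 1165, [80.0, 63.0, 53.0], [457.0, 370.0])
(0.82, 224, 112, 1291, [235.0, 219.0, 102.0], [345.0, 236.0])
(0.8, 339, 277, 384, [66.0, 53.0, 44.0], [596.0, 319.0])
(0.77, 169, 231, 1370, [179.0, 146.0, 70.0], [470.0, 116.0])
(0.71, 420, 136, 1217, [226.0, 151.0, 83.0], [439.0, 470.0])
(0.7, 224, 201, 1384, [77.0, 59.0, 48.0], [453.0, 202.0])
(0.69, 341, 73, 1330, [220.0, 80.0, 70.0], [338.0, 388.0])
(0.58, 245, 291, 638, [66.0, 54.0, 46.0], [581.0, 189.0])
```

View pics/td5.png

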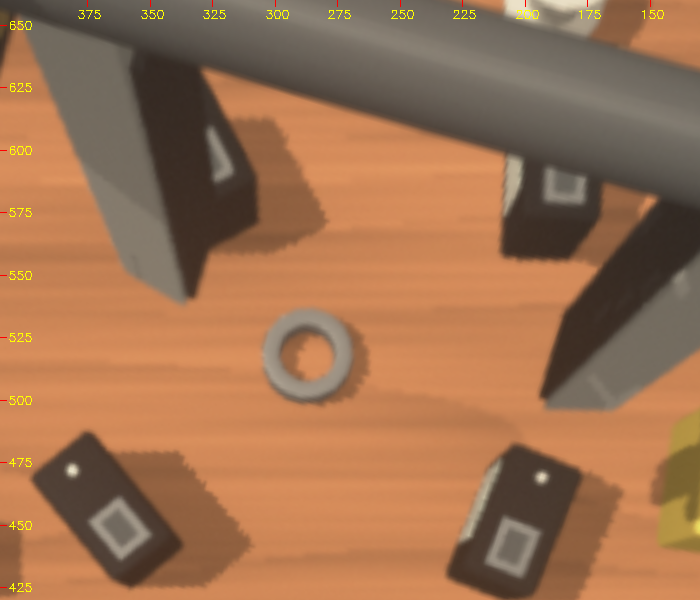

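B1 centre ≈(455,367) axis ≈40°; B2 ≈(449,202) axis ≈-21°, from dot and inlet. I'll write a silhouette fit to get the poses automatically, then check it against these two.

```bash
cat > b.py <<'E'
from h import *
from scipy.optimize import minimize
def P(p,X): return wproj(p,X) if 'T' in p else proj(p,X)
def hull(p,x,y,a,z0=0):
    c,s=np.cos(a),np.sin(a)
    pts=[P(p,(x+c*i-s*j,y+s*i+c*j,z0+k)) for i in(-28,28) for j in(-16,16) for k in(0,44)]
    return cv2.convexHull(np.array(pts,'f4'))
def sil(p,q,z0,S=4):
    m=np.zeros((420*S//2,560*S//2),'u1');cv2.fillConvexPoly(m,np.round((hull(p,*q,z0)+.5)*S/2*16).astype(int),1,shift=4);return m
def fit(views,q0,z0=0):
    """views: list of (p,mask); q0 x,y,a"""
    big=[(p,cv2.resize(m.astype('u1'),None,fx=2,fy=2,interpolation=cv2.INTER_NEAREST)) for p,m in views]
    def cost(q):
        t=0
        for p,m in big:
            s=sil(p,q,z0);t-=(s&m).sum()/max((s|m).sum(),1)
        return t/len(big)
    best=None
    for a in ([q0[2]] if len(q0)>2 else np.radians(range(0,180,30))):
        q=np.array([q0[0],q0[1],a])
        r=minimize(cost,q,method='Nelder-Mead',options=dict(initial_simplex=q+np.array([[0,0,0],[10,0,0],[0,10,0],[0,0,.3]]),xatol=.1,fatol=1e-4,maxiter=150))
        if best is None or r.fun<best.fun: best=r
    x,y,a=best.x;a=np.degrees(a)%180
    return round(x,1),round(y,1),round(a if a<=90 else a-180,1),round(-best.fun,3)
def black(p,z=25):
    out=[]
    for r in manip.masks_of(p,'brick_a'):
        m=r['mask'];med=np.median(p['pixels'][m],0)
        if med.max()>115 or m.sum()<150: continue
        v,u=np.nonzero(m);f=won if 'T' in p else onz
        out.append((f(p,u.mean(),v.mean(),z)[:2],m))
    return out
def locate(names=('scene','side','wrist'),box=None,z0=0):
    V=[]
    for n in names:
        p=wshot() if n=='wrist' else manip.camera(n)
        V.append((n,p,black(p,25+z0)))
    for n,p,L in V:
        for xy,m in L:
            print(n,xy.round(),'fit',fit([(p,m)],xy,z0),m.sum())
    # joint fit scene+others
    base=[l for n,p,l in V if n==names[0]][0];p0=V[0][1]
    for xy,m in base:
        vs=[(p0,m)]
        for n,p,L in V[1:]:
            c=[(np.hypot(*(l[0]-xy)),l[1]) for l in L]
            if c:
                d,mm=min(c,key=lambda t:t[0])
                if d<35 and mm.sum()>600: vs.append((p,mm))
        print('JOINT',len(vs),fit(vs,xy,z0))
E
python3 - <<'E'
from b import *
locate()
E
```

```text
scene [601. 184.] fit (np.float64(598.1), np.float64(183.5), np.float64(-4.6), np.float64(0.905)) 394
scene [606. 333.] fit (np.float64(604.5), np.float64(332.0), np.float64(19.0), np.float64(0.859)) 494
scene [457. 369.] fit (np.float64(455.1), np.float64(369.1), np.float64(41.8), np.float64(0.903)) 484
scene [451. 201.] fit (np.float64(448.3), np.float64(200.8), np.float64(-20.8), np.float64(0.925)) 399
side [451. 205.] fit (np.float64(451.1), np.float64(200.6), np.float64(-7.0), np.float64(0.878)) 626
side [599. 187.] fit (np.float64(600.5), np.float64(181.6), np.float64(3.6), np.float64(0.909)) 612
side [605. 335.] fit (np.float64(606.7), np.float64(331.5), np.float64(24.5), np.float64(0.932)) 845
side [458. 372.] fit (np.float64(457.3), np.float64(367.2), np.float64(43.7), np.float64(0.922)) 919
wrist [583. 187.] fit (np.float64(600.3), np.float64(181.9), np.float64(-14.7), np.float64(0.46)) 591
wrist [458. 371.] fit (np.float64(456.7), np.float64(369.4), np.float64(38.6), np.float64(0.909)) 1205
wrist [469. -34.] fit (np.float64(468.4), np.float64(-7.0), np.float64(72.9), np.float64(0.488)) 2517
wrist [453. 201.] fit (np.float64(451.9), np.float64(200.6), np.float64(-22.1), np.float64(0.942)) 1407
wrist [599. 319.] fit (np.float64(609.5), np.float64(318.5), np.float64(8.1), np.float64(0.364)) 432
JOINT 2 (np.float64(599.5), np.float64(183.4), np.float64(-4.5), np.float64(0.889))
JOINT 2 (np.float64(606.3), np.float64(332.0), np.float64(21.2), np.float64(0.892))
JOINT 3 (np.float64(456.9), np.float64(368.8), np.float64(41.0), np.float64(0.901))
JOINT 3 (np.float64(451.4), np.float64(200.6), np.float64(-21.4), np.float64(0.892))
```

The fits agree with my hand reading: B2 (450.5,201,-21.5°), B1 (457,368.5,41°), B3 (599.5,183,-4°), B4 (606,332,21°). I'll grasp lengthwise, jaws along the 56 mm axis, so the fingers stay clear of the cheeks. B2 first.

```bash
python3 -m crank '[{"offset":[-0.002,-0.01,-0.01],"spin":-7},{"offset":[-0.004,-0.02,-0.03],"spin":-14},{"offset":[-0.006,-0.03,-0.05],"spin":-21},{"offset":[-0.008,-0.04,-0.07],"spin":-28},{"offset":[-0.01,-0.05,-0.09],"spin":-35},{"offset":[-0.012,-0.06,-0.11],"spin":-42},{"offset":[-0.012,-0.07,-0.13],"spin":-49},{"offset":[-0.012,-0.079,-0.15],"spin":-56}]' 0.76 35
python3 -m crank '[{"offset":[0,0,0],"spin":-7},{"offset":[0,0,0],"spin":-14},{"offset":[0,0,0],"spin":-21},{"offset":[0,0,0],"spin":-28},{"offset":[0,0,-0.01],"spin":-35},{"offset":[0,0,-0.02],"spin":-39.5},{"offset":[0,0,-0.03],"spin":-39.5},{"offset":[0,0,-0.03],"spin":-39.5}]'
python3 -m crank '[{"offset":[0,0,-0.01],"spin":0},{"offset":[0,0,-0.02],"spin":0},{"offset":[0,0,-0.03],"spin":0},{"offset":[0,0,-0.04],"spin":0},{"offset":[0,0,-0.046],"spin":0},{"offset":[0,0,-0.046],"spin":0},{"offset":[0,0,-0.046],"spin":0},{"offset":[0,0,-0.046],"spin":0}]'
python3 -m crank '[{"offset":[0,0,0],"spin":0},{"offset":[0,0,0],"spin":0},{"offset":[0,0,0],"spin":0},{"offset":[0,0,0],"spin":0},{"offset":[0,0,0],"spin":0},{"offset":[0,0,0],"spin":0},{"offset":[0,0,0],"spin":0},{"offset":[0,0,0],"spin":0}]' 0.3 35
```

```text
clock: 13.93
eef_pos: [449.9, 201.7, 102.9]
eef_rot: [3.141, -0.001, 1.88]
wrist_force: [0.3, 0.4, -0.1]
finger_gap: 70.9
clock: 14.6
eef_pos: [449.1, 201.4, 71.2]
eef_rot: [-3.14, 0.0, 1.193]
wrist_force: [-0.5, 0.6, -0.9]
finger_gap: 71.3
clock: 15.27
eef_pos: [449.3, 201.5, 25.5]
eef_rot: [-3.14, -0.0, 1.193]
wrist_force: [0.6, -0.1, -0.3]
finger_gap: 71.3
clock: 15.93
eef_pos: [449.8, 201.6, 26.0]
eef_rot: [-3.141, -0.001, 1.193]
wrist_force: [1.2, 0.2, 6.3]
finger_gap: 55.6
```

Gripped at 55.6 mm. Carry to caddy y=-66 → world (568,-153.4), jaw at -1°.

```bash
python3 -m crank '[{"offset":[0,0,0.025],"spin":0},{"offset":[0,0,0.06],"spin":0},{"offset":[0.01,-0.02,0.08],"spin":3},{"offset":[0.025,-0.055,0.09],"spin":6},{"offset":[0.04,-0.09,0.09],"spin":9},{"offset":[0.055,-0.125,0.09],"spin":13},{"offset":[0.07,-0.16,0.09],"spin":17},{"offset":[0.085,-0.195,0.09],"spin":20.6}]'
python3 -m crank '[{"offset":[0.01,-0.03,0],"spin":0},{"offset":[0.02,-0.065,0],"spin":0},{"offset":[0.03,-0.10,0],"spin":0},{"offset":[0.033,-0.13,0],"spin":0},{"offset":[0.033,-0.15,0],"spin":0},{"offset":[0.033,-0.16,0],"spin":0},{"offset":[0.033,-0.16,-0.01],"spin":0},{"offset":[0.033,-0.16,-0.02],"spin":0}]'
```

```text
clock: 16.6
eef_pos: [534.7, 4.9, 115.7]
eef_rot: [-3.14, -0.001, 1.556]
wrist_force: [0.2, 0.7, -1.3]
finger_gap: 55.9
clock: 17.27
eef_pos: [567.6, -154.6, 94.8]
eef_rot: [-3.14, -0.001, 1.556]
wrist_force: [0.7, 0.5, -1.9]
finger_gap: 55.8
```

```bash
python3 -m crank '[{"offset":[0,0.0015,-0.015],"spin":0},{"offset":[0,0.0015,-0.03],"spin":0},{"offset":[0,0.0015,-0.042],"spin":0},{"offset":[0,0.0015,-0.05],"spin":0},{"offset":[0,0.0015,-0.055],"spin":0},{"offset":[0,0.0015,-0.059],"spin":0},{"offset":[0,0.0015,-0.06],"spin":0},{"offset":[0,0.0015,-0.06],"spin":0}]'
```

```text
clock: 17.93
eef_pos: [567.7, -153.0, 35.0]
eef_rot: [-3.141, -0.001, 1.556]
wrist_force: [-0.1, 0.1, -2.3]
finger_gap: 55.8
```

```bash
python3 -m crank '[{"offset":[0,0,0],"spin":0},{"offset":[0,0,0],"spin":0},{"offset":[0,0,0],"spin":0},{"offset":[0,0,0.015],"spin":0},{"offset":[0,0,0.04],"spin":0},{"offset":[0,0,0.08],"spin":0},{"offset":[0,0.02,0.11],"spin":0},{"offset":[0,0.05,0.13],"spin":0}]' 0.66 35
python3 -m crank '[{"offset":[-0.01,0.035,0],"spin":5},{"offset":[-0.02,0.075,0],"spin":10},{"offset":[-0.03,0.115,0],"spin":16},{"offset":[-0.04,0.155,0],"spin":22},{"offset":[-0.05,0.195,0],"spin":28},{"offset":[-0.06,0.235,0],"spin":34},{"offset":[-0.07,0.27,0],"spin":38},{"offset":[-0.08,0.305,0],"spin":42}]' 0.76
python3 -m crank '[{"offset":[-0.01,0.035,0],"spin":0},{"offset":[-0.015,0.065,0],"spin":0},{"offset":[-0.02,0.085,0],"spin":0},{"offset":[-0.02,0.085,0],"spin":0},{"offset":[-0.02,0.085,0],"spin":0},{"offset":[-0.02,0.085,0],"spin":0},{"offset":[-0.02,0.085,0],"spin":0},{"offset":[-0.02,0.085,0],"spin":0}]'
python3 - <<'E'
from b import *
locate(('wrist','side'))
E
```

```text
clock: 18.6
eef_pos: [568.4, -104.3, 168.7]
eef_rot: [3.138, 0.0, 1.553]
wrist_force: [1.0, 0.1, 0.8]
finger_gap: 61.5
clock: 19.27
eef_pos: [487.7, 202.6, 169.3]
eef_rot: [3.137, 0.001, 2.29]
wrist_force: [0.3, 0.6, -0.1]
finger_gap: 71.4
clock: 19.93
eef_pos: [468.0, 286.6, 169.4]
eef_rot: [3.137, 0.001, 2.289]
wrist_force: [-0.3, 0.6, 0.3]
finger_gap: 71.6
wrist [612. 177.] fit (np.float64(604.2), np.float64(181.3), np.float64(-9.3), np.float64(0.534)) 1062
wrist [459. 371.] fit (np.float64(457.3), np.float64(369.7), np.float64(39.9), np.float64(0.949)) 2036
wrist [605. 334.] fit (np.float64(606.9), np.float64(334.6), np.float64(21.5), np.float64(0.864)) 1816
side [599. 187.] fit (np.float64(599.7), np.float64(181.8), np.float64(3.2), np.float64(0.916)) 631
side [458. 373.] fit (np.float64(458.0), np.float64(369.3), np.float64(42.4), np.float64(0.93)) 942
side [605. 336.] fit (np.float64(606.4), np.float64(332.1), np.float64(21.0), np.float64(0.891)) 798
JOINT 2 (np.float64(599.8), np.float64(182.1), np.float64(-2.9), np.float64(0.715))
JOINT 2 (np.float64(457.7), np.float64(370.0), np.float64(39.4), np.float64(0.934))
JOINT 2 (np.float64(605.9), np.float64(333.8), np.float64(21.5), np.float64(0.872))
```

```bash
python3 -m crank '[{"offset":[-0.004,0.03,-0.01],"spin":-1},{"offset":[-0.008,0.06,-0.025],"spin":-1},{"offset":[-0.0105,0.083,-0.045],"spin":-1},{"offset":[-0.0105,0.083,-0.07],"spin":-1},{"offset":[-0.0105,0.083,-0.1],"spin":-1},{"offset":[-0.0105,0.083,-0.125],"spin":-1},{"offset":[-0.0105,0.083,-0.143],"spin":-1},{"offset":[-0.0105,0.083,-0.143],"spin":-1}]' 0.76
python3 -m crank '[{"offset":[0,0,0],"spin":0},{"offset":[0,0,0],"spin":0},{"offset":[0,0,0],"spin":0},{"offset":[0,0,0],"spin":0},{"offset":[0,0,0],"spin":0},{"offset":[0,0,0],"spin":0},{"offset":[0,0,0],"spin":0},{"offset":[0,0,0],"spin":0}]' 0.3 35
```

```text
clock: 20.8
eef_pos: [455.8, 368.9, 22.6]
eef_rot: [-3.14, 0.0, 2.272]
wrist_force: [-0.3, -0.2, -0.0]
finger_gap: 71.7
clock: 21.47
eef_pos: [456.3, 369.2, 23.8]
eef_rot: [3.141, 0.0, 2.272]
wrist_force: [-1.6, -1.0, 6.0]
finger_gap: 55.8
```

```bash
python3 -m crank '[{"offset":[0,0,0.025],"spin":0},{"offset":[0,0,0.06],"spin":0},{"offset":[0.008,-0.02,0.085],"spin":-4},{"offset":[0.016,-0.055,0.09],"spin":-9},{"offset":[0.025,-0.09,0.09],"spin":-14},{"offset":[0.035,-0.125,0.09],"spin":-19},{"offset":[0.045,-0.16,0.09],"spin":-24},{"offset":[0.055,-0.195,0.09],"spin":-29}]'
python3 -m crank '[{"offset":[0.01,-0.035,0],"spin":-4},{"offset":[0.02,-0.07,0],"spin":-8},{"offset":[0.03,-0.105,0],"spin":-12},{"offset":[0.04,-0.14,0],"spin":-12.2},{"offset":[0.05,-0.18,0],"spin":-12.2},{"offset":[0.055,-0.22,0],"spin":-12.2},{"offset":[0.057,-0.255,0],"spin":-12.2},{"offset":[0.057,-0.28,0],"spin":-12.2}]'
```

```text
clock: 22.13
eef_pos: [511.4, 172.5, 114.2]
eef_rot: [3.141, 0.0, 1.762]
wrist_force: [0.2, -0.3, -1.5]
finger_gap: 55.9
clock: 22.8
eef_pos: [568.3, -110.5, 114.4]
eef_rot: [3.141, 0.001, 1.547]
wrist_force: [0.0, 0.7, -2.9]
finger_gap: 56.2
```

```bash
python3 -m crank '[{"offset":[0,-0.006,-0.01],"spin":0.4},{"offset":[0,-0.006,-0.025],"spin":0.4},{"offset":[0,-0.006,-0.04],"spin":0.4},{"offset":[0,-0.006,-0.055],"spin":0.4},{"offset":[0,-0.006,-0.068],"spin":0.4},{"offset":[0,-0.006,-0.076],"spin":0.4},{"offset":[0,-0.006,-0.081],"spin":0.4},{"offset":[0,-0.006,-0.081],"spin":0.4}]'
python3 -m crank '[{"offset":[0,0,0],"spin":0},{"offset":[0,0,0],"spin":0},{"offset":[0,0,0],"spin":0},{"offset":[0,0,0.015],"spin":0},{"offset":[0,0,0.04],"spin":0},{"offset":[0,0,0.08],"spin":0},{"offset":[0,0.02,0.11],"spin":0},{"offset":[0,0.05,0.13],"spin":0}]' 0.66 35
```

```text
clock: 23.47
eef_pos: [568.2, -116.1, 32.7]
eef_rot: [3.141, 0.0, 1.555]
wrist_force: [0.7, 0.4, -1.7]
finger_gap: 55.7
clock: 24.13
eef_pos: [568.9, -67.3, 166.7]
eef_rot: [3.137, 0.001, 1.552]
wrist_force: [0.5, -0.2, -0.6]
finger_gap: 62.1
```

```bash
python3 -m crank '[{"offset":[0.005,0.035,0],"spin":0},{"offset":[0.01,0.07,0],"spin":0},{"offset":[0.015,0.105,0],"spin":0},{"offset":[0.02,0.135,0],"spin":0},{"offset":[0.03,0.155,0],"spin":-2},{"offset":[0.031,0.16,0],"spin":-2},{"offset":[0.031,0.16,0],"spin":-2},{"offset":[0.031,0.16,0],"spin":-2}]' 0.76
python3 - <<'E'
from b import *
locate(('wrist','scene','side'))
E
```

```text
clock: 24.8
eef_pos: [599.8, 92.2, 166.8]
eef_rot: [3.137, 0.001, 1.518]
wrist_force: [-0.1, -0.8, 1.2]
finger_gap: 71.3
wrist [601. 184.] fit (np.float64(600.5), np.float64(183.2), np.float64(-3.1), np.float64(0.935)) 2020
wrist [ 569. -102.] fit (np.float64(568.0), np.float64(-123.1), np.float64(-2.3), np.float64(0.35)) 649
scene [ 562. -118.] fit (np.float64(559.5), np.float64(-119.5), np.float64(4.0), np.float64(0.873)) 411
scene [601. 184.] fit (np.float64(599.5), np.float64(183.2), np.float64(-4.9), np.float64(0.909)) 396
scene [607. 334.] fit (np.float64(604.1), np.float64(332.8), np.float64(23.8), np.float64(0.861)) 496
scene [ 562. -157.] fit (np.float64(559.7), np.float64(-157.1), np.float64(4.1), np.float64(0.85)) 404
side [599. 186.] fit (np.float64(599.7), np.float64(181.9), np.float64(4.4), np.float64(0.884)) 595
side [ 567. -121.] fit (np.float64(570.1), np.float64(-129.9), np.float64(-9.0), np.float64(0.912)) 412
side [606. 336.] fit (np.float64(607.7), np.float64(331.7), np.float64(20.0), np.float64(0.875)) 785
JOINT 1 (np.float64(600.5), np.float64(183.2), np.float64(-3.1), np.float64(0.935))
JOINT 1 (np.float64(568.0), np.float64(-123.1), np.float64(-2.3), np.float64(0.35))
```

```bash
python3 -m crank '[{"offset":[0,0.03,-0.01],"spin":0},{"offset":[0,0.06,-0.025],"spin":0},{"offset":[0,0.091,-0.045],"spin":0},{"offset":[0,0.091,-0.07],"spin":0},{"offset":[0,0.091,-0.1],"spin":0},{"offset":[0,0.091,-0.125],"spin":0},{"offset":[0,0.091,-0.14],"spin":0},{"offset":[0,0.091,-0.14],"spin":0}]' 0.76
python3 -m crank '[{"offset":[0,0,0],"spin":0},{"offset":[0,0,0],"spin":0},{"offset":[0,0,0],"spin":0},{"offset":[0,0,0],"spin":0},{"offset":[0,0,0],"spin":0},{"offset":[0,0,0],"spin":0},{"offset":[0,0,0],"spin":0},{"offset":[0,0,0],"spin":0}]' 0.3 35
```

```text
clock: 25.77
eef_pos: [598.1, 182.2, 23.3]
eef_rot: [-3.141, 0.003, 1.516]
wrist_force: [-0.7, -0.4, -1.0]
finger_gap: 71.5
clock: 26.43
eef_pos: [598.8, 182.2, 24.6]
eef_rot: [3.14, 0.003, 1.516]
wrist_force: [0.1, -1.7, 7.2]
finger_gap: 55.5
```

```bash
python3 -m crank '[{"offset":[0,0,0.025],"spin":0},{"offset":[0,0,0.06],"spin":0},{"offset":[-0.005,-0.02,0.085],"spin":2.1},{"offset":[-0.01,-0.055,0.09],"spin":2.1},{"offset":[-0.015,-0.09,0.09],"spin":2.1},{"offset":[-0.02,-0.125,0.09],"spin":2.1},{"offset":[-0.025,-0.16,0.09],"spin":2.1},{"offset":[-0.0296,-0.195,0.09],"spin":2.1}]'
python3 -m crank '[{"offset":[0,-0.03,0],"spin":0},{"offset":[0,-0.055,0],"spin":0},{"offset":[0,-0.0666,0],"spin":0},{"offset":[0,-0.0666,0],"spin":0},{"offset":[0,-0.0666,-0.01],"spin":0},{"offset":[0,-0.0666,-0.02],"spin":0},{"offset":[0,-0.0666,-0.03],"spin":0},{"offset":[0,-0.0666,-0.03],"spin":0}]'
```

```text
clock: 27.1
eef_pos: [568.6, -14.3, 114.9]
eef_rot: [3.14, 0.003, 1.553]
wrist_force: [0.4, -0.4, -1.7]
finger_gap: 55.9
clock: 27.77
eef_pos: [567.4, -79.5, 82.0]
eef_rot: [-3.139, 0.002, 1.554]
wrist_force: [0.5, 0.4, -1.5]
finger_gap: 55.9
```

```bash
python3 -m crank '[{"offset":[0.001,0,-0.01],"spin":0},{"offset":[0.001,0,-0.02],"spin":0},{"offset":[0.001,0,-0.03],"spin":0},{"offset":[0.001,0,-0.038],"spin":0},{"offset":[0.001,0,-0.044],"spin":0},{"offset":[0.001,0,-0.047],"spin":0},{"offset":[0.001,0,-0.048],"spin":0},{"offset":[0.001,0,-0.048],"spin":0}]'
python3 -m crank '[{"offset":[0,0,0],"spin":0},{"offset":[0,0,0],"spin":0},{"offset":[0,0,0],"spin":0},{"offset":[0,0,0.015],"spin":0},{"offset":[0,0,0.04],"spin":0},{"offset":[0,0,0.08],"spin":0},{"offset":[0,0.02,0.11],"spin":0},{"offset":[0,0.05,0.13],"spin":0}]' 0.66 35
python3 -m crank '[{"offset":[0.005,0.035,0],"spin":5},{"offset":[0.01,0.07,0],"spin":10},{"offset":[0.015,0.105,0],"spin":15},{"offset":[0.02,0.145,0],"spin":20},{"offset":[0.025,0.185,0],"spin":22},{"offset":[0.03,0.225,0],"spin":22},{"offset":[0.032,0.26,0],"spin":22},{"offset":[0.033,0.28,0],"spin":22}]' 0.76
python3 - <<'E'
from b import *
locate(('wrist','side','scene'))
E
```

```text
clock: 28.43
eef_pos: [568.5, -79.6, 33.9]
eef_rot: [-3.139, 0.002, 1.554]
wrist_force: [0.1, -0.1, 0.0]
finger_gap: 55.6
clock: 29.1
eef_pos: [569.2, -30.7, 167.7]
eef_rot: [3.14, 0.002, 1.551]
wrist_force: [1.2, -0.8, -0.0]
finger_gap: 62.0
clock: 29.77
eef_pos: [601.8, 252.9, 167.8]
eef_rot: [3.139, 0.002, 1.938]
wrist_force: [-0.6, -0.2, -0.7]
finger_gap: 71.4
wrist [608. 334.] fit (np.float64(606.4), np.float64(333.3), np.float64(27.7), np.float64(0.954)) 2027
side [605. 336.] fit (np.float64(606.2), np.float64(332.5), np.float64(21.7), np.float64(0.914)) 827
side [568. -90.] fit (np.float64(569.2), np.float64(-95.5), np.float64(4.5), np.float64(0.87)) 366
scene [607. 333.] fit (np.float64(605.4), np.float64(333.2), np.float64(18.9), np.float64(0.841)) 483
scene [ 563. -119.] fit (np.float64(560.4), np.float64(-120.3), np.float64(0.9), np.float64(0.933)) 457
scene [565. -79.] fit (np.float64(561.6), np.float64(-80.4), np.float64(6.3), np.float64(0.868)) 396
scene [ 561. -158.] fit (np.float64(559.2), np.float64(-158.6), np.float64(7.3), np.float64(0.837)) 397
JOINT 2 (np.float64(606.2), np.float64(333.1), np.float64(26.8), np.float64(0.928))
```

```bash
python3 -m crank '[{"offset":[0.005,0.03,-0.01],"spin":3.5},{"offset":[0.005,0.06,-0.025],"spin":3.5},{"offset":[0.005,0.08,-0.045],"spin":3.5},{"offset":[0.005,0.08,-0.07],"spin":3.5},{"offset":[0.005,0.08,-0.1],"spin":3.5},{"offset":[0.005,0.08,-0.125],"spin":3.5},{"offset":[0.005,0.08,-0.14],"spin":3.5},{"offset":[0.005,0.08,-0.14],"spin":3.5}]' 0.76
python3 -m crank '[{"offset":[0,0,0],"spin":0},{"offset":[0,0,0],"spin":0},{"offset":[0,0,0],"spin":0},{"offset":[0,0,0],"spin":0},{"offset":[0,0,0],"spin":0},{"offset":[0,0,0],"spin":0},{"offset":[0,0,0],"spin":0},{"offset":[0,0,0],"spin":0}]' 0.3 35
```

```text
clock: 30.73
eef_pos: [606.3, 326.3, 24.6]
eef_rot: [-3.138, 0.003, 1.994]
wrist_force: [-0.1, -0.3, 0.4]
finger_gap: 71.4
clock: 31.4
eef_pos: [607.2, 326.3, 26.3]
eef_rot: [-3.141, 0.003, 1.994]
wrist_force: [1.0, -1.9, 6.1]
finger_gap: 55.9
```

The TCP ended about 6.5 mm short in y; I'll open, shift and regrip centrally.

```bash
python3 -m crank '[{"offset":[0,0,0],"spin":0},{"offset":[0,0,0],"spin":0},{"offset":[0,0,0],"spin":0},{"offset":[0,0,0],"spin":0},{"offset":[-0.0015,0.003,-0.001],"spin":0},{"offset":[-0.0027,0.006,-0.001],"spin":0},{"offset":[-0.0027,0.006,-0.001],"spin":0},{"offset":[-0.0027,0.006,-0.001],"spin":0}]' 0.76
python3 -m crank '[{"offset":[0,0,0],"spin":0},{"offset":[0,0,0],"spin":0},{"offset":[0,0,0],"spin":0},{"offset":[0,0,0],"spin":0},{"offset":[0,0,0],"spin":0},{"offset":[0,0,0],"spin":0},{"offset":[0,0,0],"spin":0},{"offset":[0,0,0],"spin":0}]' 0.3 35
```

```text
clock: 32.07
eef_pos: [604.3, 332.6, 25.2]
eef_rot: [-3.141, 0.003, 1.994]
wrist_force: [0.4, -0.2, 0.6]
finger_gap: 70.9
clock: 32.73
eef_pos: [604.3, 332.6, 25.2]
eef_rot: [-3.141, 0.003, 1.994]
wrist_force: [-0.2, -0.7, -1.2]
finger_gap: 55.7
```

```bash
python3 -m crank '[{"offset":[0,0,0.025],"spin":0},{"offset":[0,0,0.06],"spin":0},{"offset":[-0.005,-0.02,0.085],"spin":-5},{"offset":[-0.01,-0.055,0.09],"spin":-10},{"offset":[-0.015,-0.09,0.09],"spin":-15},{"offset":[-0.02,-0.125,0.09],"spin":-20},{"offset":[-0.025,-0.16,0.09],"spin":-25.2},{"offset":[-0.03,-0.195,0.09],"spin":-25.2}]'
python3 -m crank '[{"offset":[0,-0.04,0],"spin":0},{"offset":[-0.002,-0.08,0],"spin":0},{"offset":[-0.004,-0.12,0],"spin":0},{"offset":[-0.0045,-0.15,0],"spin":0},{"offset":[-0.0045,-0.17,0],"spin":0},{"offset":[-0.0045,-0.181,0],"spin":0},{"offset":[-0.0045,-0.181,0],"spin":0},{"offset":[-0.0045,-0.181,-0.01],"spin":0}]'
python3 - <<'E'
from h import *
print(tool()[:3,3].round(1))
E
```

```text
clock: 33.4
eef_pos: [573.7, 136.0, 115.2]
eef_rot: [-3.141, 0.003, 1.549]
wrist_force: [0.1, 0.4, -1.8]
finger_gap: 55.7
clock: 34.07
eef_pos: [570.1, -44.6, 106.4]
eef_rot: [3.14, 0.003, 1.548]
wrist_force: [0.5, 0.6, -1.3]
finger_gap: 55.9
[570.1 -44.6 106.4]
```

```bash
python3 -m crank '[{"offset":[-0.001,0.001,-0.015],"spin":0.3},{"offset":[-0.001,0.001,-0.03],"spin":0.3},{"offset":[-0.001,0.001,-0.045],"spin":0.3},{"offset":[-0.001,0.001,-0.057],"spin":0.3},{"offset":[-0.001,0.001,-0.066],"spin":0.3},{"offset":[-0.001,0.001,-0.071],"spin":0.3},{"offset":[-0.001,0.001,-0.0725],"spin":0.3},{"offset":[-0.001,0.001,-0.0725],"spin":0.3}]'
python3 -m crank '[{"offset":[0,0,0],"spin":0},{"offset":[0,0,0],"spin":0},{"offset":[0,0,0],"spin":0},{"offset":[0,0,0.015],"spin":0},{"offset":[0,0,0.04],"spin":0},{"offset":[0,0,0.08],"spin":0},{"offset":[-0.02,0,0.11],"spin":0},{"offset":[-0.05,-0.01,0.15],"spin":7}]' 0.66 35
python3 -m crank '[{"offset":[-0.01,-0.02,0.01],"spin":7},{"offset":[-0.02,-0.04,0.02],"spin":14},{"offset":[-0.03,-0.06,0.03],"spin":21},{"offset":[-0.04,-0.08,0.04],"spin":28},{"offset":[-0.05,-0.08,0.05],"spin":35},{"offset":[-0.05,-0.08,0.06],"spin":42},{"offset":[-0.05,-0.08,0.06],"spin":49},{"offset":[-0.05,-0.08,0.06],"spin":56}]' 0.5
python3 - <<'E'
from b import *
print(tool()[:3,3].round(1))
p=wshot();im=topdown(p,520,-85,52,w=300,h=225,s=0.4)
cv2.imwrite('pics/td6.png',im[...,::-1])
q=manip.camera('scene');im=cv2.resize(q['pixels'][170:290,170:310],None,fx=4,fy=4,interpolation=cv2.INTER_CUBIC)
cv2.imwrite('pics/s6.png',im[...,::-1])
import pickle;pickle.dump((p,q),open('w6.pkl','wb'))
E
```

```text
clock: 34.73
eef_pos: [569.2, -43.3, 33.9]
eef_rot: [3.14, 0.003, 1.554]
wrist_force: [0.5, 0.2, -0.9]
finger_gap: 55.8
clock: 35.4
eef_pos: [524.6, -50.8, 178.1]
eef_rot: [3.139, 0.003, 1.674]
wrist_force: [-0.4, -1.0, -0.0]
finger_gap: 62.2
clock: 36.07
eef_pos: [474.7, -131.2, 239.3]
eef_rot: [3.139, 0.006, 2.657]
wrist_force: [0.3, -0.1, 0.0]
finger_gap: 47.0
[ 474.7 -131.2  239.3]
```

View pics/td6.png

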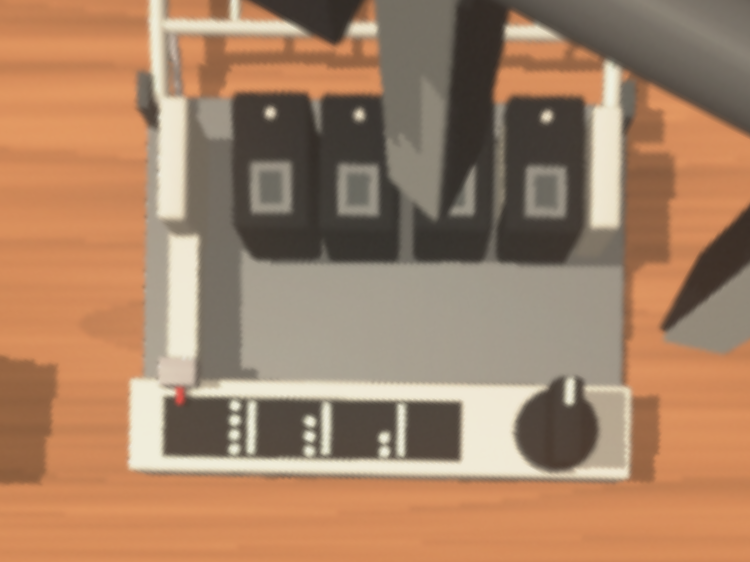

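All four bricks stand in the row, at px x≈270, 358, 460 and 546, with gaps and square to the caddy. The pointer is at the wide stop (180,395). The knob bar is at ≈-4°. Now to the knob with jaw at 86°.

```bash
python3 -m crank '[{"offset":[-0.004,-0.01,-0.02],"spin":6},{"offset":[-0.008,-0.02,-0.04],"spin":12},{"offset":[-0.0118,-0.0294,-0.06],"spin":18},{"offset":[-0.0118,-0.0294,-0.08],"spin":24},{"offset":[-0.0118,-0.0294,-0.1],"spin":24},{"offset":[-0.0118,-0.0294,-0.12],"spin":24},{"offset":[-0.0118,-0.0294,-0.14],"spin":24},{"offset":[-0.0118,-0.0294,-0.14],"spin":24}]' 0.5
python3 - <<'E'
from h import *
print(tool()[:3,3].round(1))
p=wshot();cv2.imwrite('pics/td7.png',topdown(p,470,-150,61,w=160,h=120,s=0.3)[...,::-1])
E
```

```text
clock: 36.83
eef_pos: [461.2, -159.7, 95.6]
eef_rot: [3.137, -0.0, 3.068]
wrist_force: [-1.3, -0.1, -0.5]
finger_gap: 47.1
[ 461.2 -159.7   95.6]
```

View pics/td7.png

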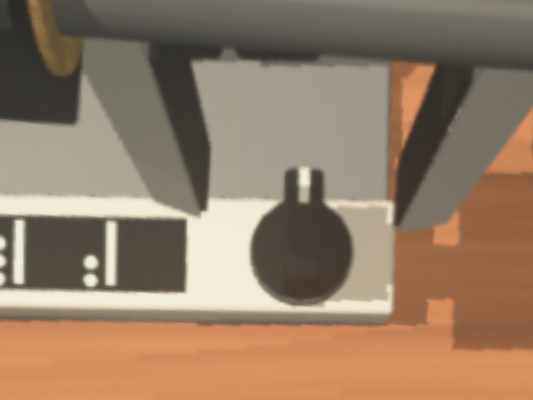

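Bar at about -1°, between the fingers. Descend, grip, turn clockwise in steps.

```bash
python3 -m crank '[{"offset":[0.0015,-0.001,-0.015],"spin":3},{"offset":[0.0015,-0.001,-0.03],"spin":3},{"offset":[0.0015,-0.001,-0.045],"spin":3},{"offset":[0.0015,-0.001,-0.054],"spin":3},{"offset":[0.0015,-0.001,-0.054],"spin":3},{"offset":[0.0015,-0.001,-0.054],"spin":3},{"offset":[0.0015,-0.001,-0.054],"spin":3},{"offset":[0.0015,-0.001,-0.054],"spin":3}]' 0.5 25
python3 -m crank '[{"offset":[0,0,0],"spin":0},{"offset":[0,0,0],"spin":0},{"offset":[0,0,0],"spin":0},{"offset":[0,0,0],"spin":0},{"offset":[0,0,0],"spin":0},{"offset":[0,0,0],"spin":0},{"offset":[0,0,0],"spin":0},{"offset":[0,0,0],"spin":0}]' 0 25
python3 -m crank '[{"offset":[0,0,0],"spin":-4},{"offset":[0,0,0],"spin":-8},{"offset":[0,0,0],"spin":-13},{"offset":[0,0,0],"spin":-18},{"offset":[0,0,0],"spin":-23},{"offset":[0,0,0],"spin":-28},{"offset":[0,0,0],"spin":-33},{"offset":[0,0,0],"spin":-38}]'
python3 -m crank '[{"offset":[0,0,0],"spin":-4},{"offset":[0,0,0],"spin":-9},{"offset":[0,0,0],"spin":-14},{"offset":[0,0,0],"spin":-19},{"offset":[0,0,0],"spin":-24},{"offset":[0,0,0],"spin":-29},{"offset":[0,0,0],"spin":-34},{"offset":[0,0,0],"spin":-38}]'
cat > pt.py <<'E'
from h import *
# pointer: red blob near beam in wrist and scene pictures, travel from caddy geometry (c = corrected origin)
c=np.array([569.1,-87.4]);yaw=-0.017
def trav(W): d=W[:2]-c;return 85-(-np.sin(yaw)*d[0]+np.cos(yaw)*d[1]), np.cos(yaw)*d[0]+np.sin(yaw)*d[1]
for n in('wrist','scene'):
    p=wshot() if n=='wrist' else manip.camera(n)
    I=p['pixels'].astype(int);m=(I[...,0]>120)&(I[...,1]<75)&(I[...,2]<75)
    k,l,st,ce=cv2.connectedComponentsWithStats(m.astype('u1'))
    for i in range(1,k):
        if st[i][4]<2: continue
        W=(won if n=='wrist' else onz)(p,ce[i][0],ce[i][1],28)
        t,x=trav(W)
        if -110<x<-70 and -10<t<120: print(n,'travel',round(t,1),'x',round(x,1),st[i][4],ce[i].round(1))
E
python3 pt.py
```

```text
clock: 37.55
eef_pos: [464.1, -161.3, 44.7]
eef_rot: [3.138, 0.003, 3.121]
wrist_force: [0.0, -0.4, -0.0]
finger_gap: 47.2
clock: 38.22
eef_pos: [464.1, -161.0, 44.7]
eef_rot: [3.138, 0.003, 3.121]
wrist_force: [-0.5, 3.4, 2.1]
finger_gap: 11.6
clock: 38.88
eef_pos: [464.0, -161.4, 44.8]
eef_rot: [3.139, 0.003, 2.454]
wrist_force: [-2.4, -1.7, 0.8]
finger_gap: 11.8
clock: 39.55
eef_pos: [463.6, -161.6, 44.7]
eef_rot: [3.14, 0.003, 1.786]
wrist_force: [-4.1, -0.4, 2.9]
finger_gap: 11.5
wrist travel 18.9 x -94.4 3 [354.  29.]
```

Travel ≈18-19 mm after 76°. Turn 30° more, then read against the mark.

```bash
python3 -m crank '[{"offset":[0,0,0],"spin":-4},{"offset":[0,0,0],"spin":-8},{"offset":[0,0,0],"spin":-13},{"offset":[0,0,0],"spin":-18},{"offset":[0,0,0],"spin":-23},{"offset":[0,0,0],"spin":-27},{"offset":[0,0,0],"spin":-30},{"offset":[0,0,0],"spin":-30}]'
python3 pt.py
python3 - <<'E'
from h import *
p=wshot()
cv2.imwrite('pics/td8.png',topdown(p,470,-60,27,w=170,h=80,s=0.25)[...,::-1])
E
```

```text
clock: 40.32
eef_pos: [463.3, -161.6, 44.7]
eef_rot: [3.14, 0.003, 1.266]
wrist_force: [-4.6, 0.8, 5.6]
finger_gap: 11.4
```

View pics/td8.png

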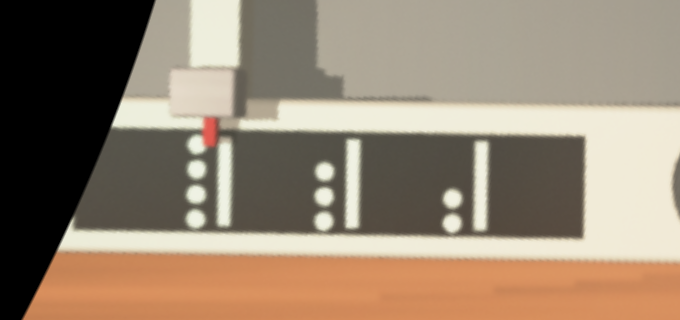

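The pointer (px 210) is ≈13 px, or 3 mm, short of the four-dot line (px 223.5), which matches the kinematics (27 mm). Turn 9.5° more.

```bash
python3 -m crank '[{"offset":[0,0,0],"spin":-3},{"offset":[0,0,0],"spin":-6},{"offset":[0,0,0],"spin":-9},{"offset":[0,0,0],"spin":-9.5},{"offset":[0,0,0],"spin":-9.5},{"offset":[0,0,0],"spin":-9.5},{"offset":[0,0,0],"spin":-9.5},{"offset":[0,0,0],"spin":-9.5}]'
python3 -m crank '[{"offset":[0,0,0],"spin":0},{"offset":[0,0,0],"spin":0},{"offset":[0,0,0],"spin":0},{"offset":[0,0,0],"spin":0},{"offset":[0,0,0],"spin":0},{"offset":[0,0,0.02],"spin":0},{"offset":[0,0,0.05],"spin":0},{"offset":[0,0,0.09],"spin":0}]' 0.45 25
python3 -m crank '[{"offset":[0,0.02,0.03],"spin":0},{"offset":[0,0.04,0.06],"spin":0},{"offset":[0.01,0.06,0.09],"spin":0},{"offset":[0.02,0.06,0.11],"spin":0},{"offset":[0.02,0.06,0.12],"spin":0},{"offset":[0.02,0.06,0.12],"spin":0},{"offset":[0.02,0.06,0.12],"spin":0},{"offset":[0.02,0.06,0.12],"spin":0}]'
python3 - <<'E'
from h import *
print(tool()[:3,3].round(1),manip.read_state()['eef_rot'])
p=wshot();print(p['T'][:3,3])
im=topdown(p,555,-75,27,w=300,h=225,s=0.4);cv2.imwrite('pics/td9.png',im[...,::-1])
E
python3 pt.py
```

```text
clock: 41.13
eef_pos: [463.2, -161.5, 44.7]
eef_rot: [3.141, 0.003, 1.105]
wrist_force: [-4.8, 0.3, 5.2]
finger_gap: 12.1
clock: 41.8
eef_pos: [462.0, -161.1, 133.9]
eef_rot: [-3.138, 0.004, 1.106]
wrist_force: [1.1, -0.2, -0.3]
finger_gap: 42.0
clock: 42.47
eef_pos: [481.2, -101.4, 252.2]
eef_rot: [-3.136, 0.004, 1.105]
wrist_force: [0.5, 0.2, -0.6]
finger_gap: 42.2
[ 481.2 -101.4  252.2] [-3.13581684  0.00405409  1.10492536]
[512.57017941 -41.71685628 430.85772075]
```

View pics/td9.png

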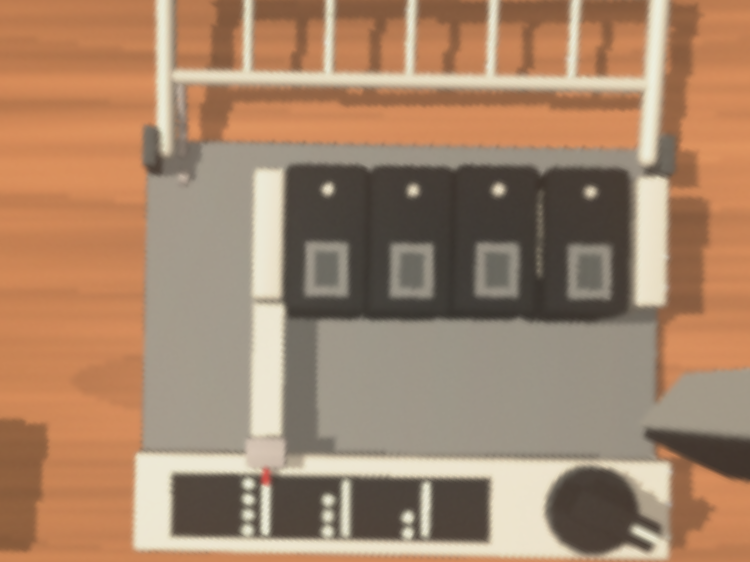

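The pointer (265,477) is on the four-dot line, and all four bricks are upright and snug between the cheeks. The bricks and knob are done.

Next is the back rest. There is a spoke at the bar's middle, so I'll pinch the bar between spokes at world y≈-73. Hover and check first.

```bash
python3 -m crank '[{"offset":[0.03,0.01,0],"spin":6},{"offset":[0.06,0.02,0],"spin":12},{"offset":[0.09,0.028,0],"spin":18},{"offset":[0.12,0.028,-0.01],"spin":24},{"offset":[0.15,0.028,-0.03],"spin":25.7},{"offset":[0.175,0.028,-0.05],"spin":25.7},{"offset":[0.192,0.028,-0.08],"spin":25.7},{"offset":[0.192,0.028,-0.11],"spin":25.7}]' 0.28 25
python3 - <<'E'
from h import *
print(tool()[:3,3].round(1),manip.read_state()['eef_rot'])
p=wshot();save(p,'w10.png')
im=topdown(p,650,-75,31,w=160,h=120,s=0.25);cv2.imwrite('pics/td10.png',im[...,::-1])
E
```

```text
clock: 43.28
eef_pos: [675.2, -73.4, 140.1]
eef_rot: [-3.136, 0.004, 1.554]
wrist_force: [0.3, -0.5, -0.7]
finger_gap: 26.3
[675.2 -73.4 140.1] [-3.13609495  0.00382313  1.5535643 ]
```

View pics/td10.png

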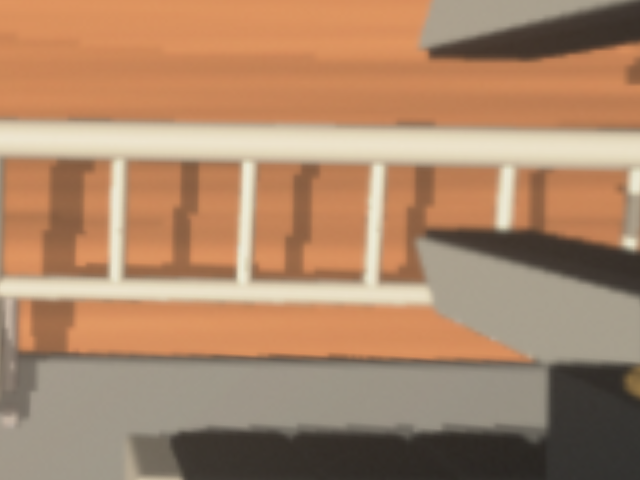

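Bar centre at v≈143 → x=674.2; spokes at y -56 and -89, so -73 is clear. Descend and pinch.

```bash
python3 -m crank '[{"offset":[-0.001,0.001,-0.03],"spin":0},{"offset":[-0.001,0.001,-0.06],"spin":0},{"offset":[-0.001,0.001,-0.085],"spin":0},{"offset":[-0.001,0.001,-0.105],"spin":0},{"offset":[-0.001,0.001,-0.118],"spin":0},{"offset":[-0.001,0.001,-0.125],"spin":0},{"offset":[-0.001,0.001,-0.126],"spin":0},{"offset":[-0.001,0.001,-0.126],"spin":0}]' 0.28
python3 -m crank '[{"offset":[0,0,0],"spin":0},{"offset":[0,0,0],"spin":0},{"offset":[0,0,0],"spin":0},{"offset":[0,0,0],"spin":0},{"offset":[0,0,0],"spin":0},{"offset":[0,0,0],"spin":0},{"offset":[0,0,0],"spin":0},{"offset":[0,0,0],"spin":0}]' 0 30
python3 -c "
import numpy as np
for t in np.linspace(0,1.45,17): print(round(t,2),(67*np.cos(.165+t)-66.1).round(1),(67*np.sin(.165+t)-11).round(1))"
```

```text
clock: 44.0
eef_pos: [671.0, -72.2, 7.8]
eef_rot: [-3.127, 0.003, 1.553]
wrist_force: [-0.4, 0.7, 0.4]
finger_gap: 26.0
clock: 44.67
eef_pos: [673.5, -72.4, 9.5]
eef_rot: [-3.134, 0.003, 1.553]
wrist_force: [14.6, 0.3, -3.2]
finger_gap: 8.9
0.0 -0.0 0.0
0.09 -1.3 5.9
0.18 -3.1 11.7
0.27 -5.4 17.3
0.36 -8.2 22.7
0.45 -11.5 27.8
0.54 -15.2 32.6
0.63 -19.4 37.0
0.72 -23.9 41.1
0.82 -28.8 44.7
0.91 -34.0 47.8
1.0 -39.5 50.5
1.09 -45.1 52.6
1.18 -51.0 54.3
1.27 -56.9 55.4
1.36 -63.0 55.9
1.45 -69.1 55.9
```

Bar pinched. Follow the arc.

```bash
python3 -m crank '[{"offset":[-0.001,0,0.006],"spin":0},{"offset":[-0.003,0,0.012],"spin":0},{"offset":[-0.0055,0,0.0175],"spin":0},{"offset":[-0.008,0,0.0227],"spin":0},{"offset":[-0.0115,0,0.0278],"spin":0},{"offset":[-0.015,0,0.0326],"spin":0},{"offset":[-0.0194,0,0.037],"spin":0},{"offset":[-0.0239,0,0.0411],"spin":0}]'
python3 -m crank '[{"offset":[-0.005,0,0.0036],"spin":0},{"offset":[-0.010,0,0.0067],"spin":0},{"offset":[-0.0155,0,0.0094],"spin":0},{"offset":[-0.021,0,0.0115],"spin":0},{"offset":[-0.027,0.001,0.0132],"spin":0},{"offset":[-0.033,0.001,0.0143],"spin":0},{"offset":[-0.039,0.001,0.0148],"spin":0},{"offset":[-0.044,0.001,0.0148],"spin":0}]'
python3 - <<'E'
from h import *
print(manip.read_state()['wrist_force'])
E
```

```text
clock: 45.33
eef_pos: [650.6, -72.0, 52.7]
eef_rot: [-3.138, 0.003, 1.554]
wrist_force: [6.4, 4.0, 1.4]
finger_gap: 8.9
clock: 46.0
eef_pos: [605.8, -70.9, 68.0]
eef_rot: [-3.138, 0.003, 1.554]
wrist_force: [-0.3, 2.3, 4.5]
finger_gap: 8.5
[-0.28236376  2.30895139  4.49471156]
```

Bar at caddy x≈37, z≈87: upright. Release, rise straight up, back away, and check.

```bash
python3 -m crank '[{"offset":[0,0,0],"spin":0},{"offset":[0,0,0],"spin":0},{"offset":[0,0,0],"spin":0},{"offset":[0,0,0.01],"spin":0},{"offset":[0,0,0.03],"spin":0},{"offset":[0,0,0.06],"spin":0},{"offset":[0,0,0.1],"spin":0},{"offset":[0,0,0.13],"spin":0}]' 0.35 25
python3 -m crank '[{"offset":[-0.03,0,0.02],"spin":6},{"offset":[-0.06,0,0.04],"spin":12},{"offset":[-0.09,0,0.06],"spin":18},{"offset":[-0.11,0,0.07],"spin":24},{"offset":[-0.12,-0.01,0.07],"spin":30},{"offset":[-0.12,-0.02,0.07],"spin":36},{"offset":[-0.12,-0.03,0.07],"spin":42},{"offset":[-0.12,-0.03,0.07],"spin":48}]'
python3 - <<'E'
from h import *
print(tool()[:3,3].round(1),manip.read_state()['wrist_force'])
p=wshot();a=topdown(p,540,-85,40,w=270,h=200,s=0.5)
q=manip.camera('side');b=cv2.resize(q['pixels'][140:230,210:340],(540,374),interpolation=cv2.INTER_CUBIC)
cv2.imwrite('pics/f11.png',np.hstack([cv2.resize(a,(400,296)),cv2.resize(b,(400,296))])[...,::-1])
E
python3 pt.py
```

```text
clock: 46.67
eef_pos: [606.0, -71.0, 201.3]
eef_rot: [-3.14, 0.003, 1.554]
wrist_force: [-0.2, 0.2, 0.3]
finger_gap: 32.9
clock: 47.33
eef_pos: [485.8, -102.2, 272.1]
eef_rot: [-3.14, 0.004, 2.396]
wrist_force: [-0.9, -0.7, 1.0]
finger_gap: 33.0
[ 485.8 -102.2  272.1] [-0.8985398  -0.6795693   0.97614154]
```

View pics/f11.png

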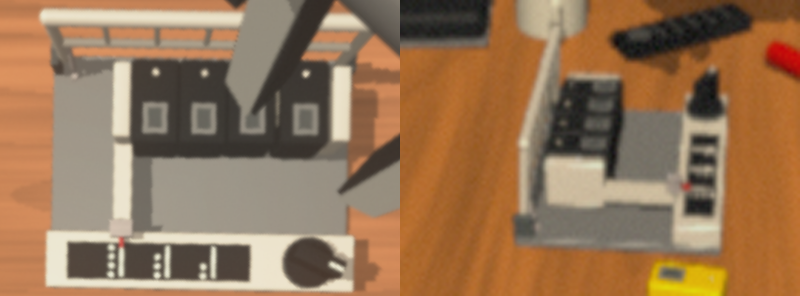

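Everything looks right: rest upright, bricks in the row, pointer on the line. One check remains: whether the knob sprang back on release. It should be at ≈63°.

Run:
```python
from h import *
p=wshot();a=topdown(p,463,-161,61,w=60,h=60,s=0.1)
cv2.imwrite('pics/k12.png',a[...,::-1])
```

```text
(no output)
```

View pics/k12.png

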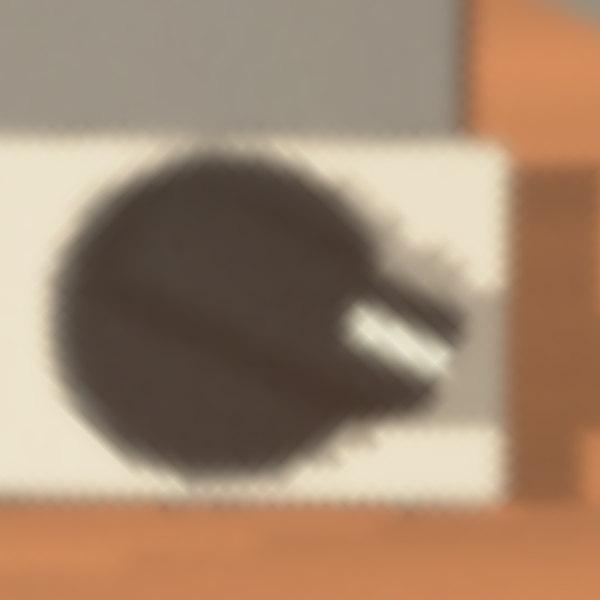

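The indicator line reads ≈61° and the bar's lower edge ≈63°, so the knob held and the play is still taken up. Handing in.

```bash
python3 -c "
from cell import manip
print(manip.sign_off())"
```

```text
the job is handed in; nothing more can be done
None
```

The caddy is packed and the job is handed in, at about 47 s of the 210 s; the hand-in gave no verdict.

**What I did**
- I wound the cheek back to the wide stop; the moment rose to 0.70 N m there.
- I placed all four black bricks upright in a row between the cheeks. One grip landed about 6.5 mm off-centre, so I opened and regripped it before lifting.
- I closed the cheek by turning clockwise only, up to the four-dot mark.
- I lifted the back rest along its arc until it stood upright.

**Last checks**
- **Pointer:** on the four-dot line in the pictures. My colour-based pointer reading found nothing at the mark, so this rests on the pictures and the knob-turn count of about 30 mm.
- **Knob:** 61–63° in the picture against 63° when released, so the play is still taken up clockwise.
- **Bricks and back rest:** the bricks are upright and square in the row, and the back rest is up.
- **Robot:** clear of everything, with about zero wrist force.
- **Other things on the bench:** I did not re-measure them at the end. The arm met no contact near them.

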